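# Lay out the incubation station

## Robot

A 7-joint arm with a two-finger parallel gripper is mounted at the origin on a cart in front of the work surface, level with it; the furniture and walls round the work are solid. World frame = base frame: x ahead of the robot, y to its left, z up, the work surface at z = 0. Lengths are in m, angles in rad, forces in N, time in s.
With the tool pointing down it reaches from about 0.35 to 0.9 m from the base axis. Payload 8.1 kg.
Tool frame: the origin (TCP) lies at the very end of the fingers, on their centre line; the grasp point (between the pads) lies 19 mm behind it (arm.tcp_to_grasp is the z of the grasp point in the tool frame, in m); z points along the fingers, y is the line along which they close (so a half turn about z gives the same grasp; the last joint's range is limited). The gripper opens to 92 mm and grips with 3 to 60 N. Pads are 19 mm wide; open, the fingers measure 130 mm over their backs; the gripper's body (75 mm by 190 mm) begins 47 mm behind the grasp point.
Start: joints at [1.192, 0.434, 0.025, 1.573, -0.012, 1.134, -0.075], TCP at [0.17, -0.601, 0.227] pointing down, gripper open.
Joint ranges: [-2.62, 2.62], [-0.44, 2.09], [-1.27, 1.32], [0.08, 2.57], [-1.32, 4.46], [0.12, 2], [-2.74, 2.74]. Speed limits (rad/s): [2.22, 2.22, 3.01, 3.01, 3.14, 3.14, 3.14].

## Interface

Orientations are given as a rotation vector (axis times angle).
In Python, from cell import readout, vision, sign_off, arm gives the robot as it stands. The module is installed in compiled form; this text tells all that it offers.
- The arm moves only by the shell command python3 -m creep 'ROWS' [FORCE]. ROWS is JSON, a list of rows, each a list of 5 numbers: the shift along the tool's x, y, z in units of 4 cm (1.0 is 4 cm), then the turn about the tool's z in units of 4 degrees (1.0 is 4 degrees), then the opening, from 0 (shut) to 1 (fully open). A call has 1 to 12 rows; each row shifts and turns the commanded pose from where the row before left it, along the tool's axes as they then stand; what a row does not reach is not made up. A row lasts 1/8 s, in which the tool goes at most 62.5 mm and 10.7 degrees, less where a joint would pass 70% of its speed; a pose out of reach is approached as far as the arm can. A call with a number of a shift or a turn outside -1 to 1 is refused whole. A call with a gripper value outside its range is refused whole. The fingers move at their own pace and stop on an object; FORCE is the grip in N (left out, the last holds). Time passes only in rows, so rows that do not move let the fingers close. It gives the time, the measured TCP pose, the force, the opening and the grip force at its end, in the units of the state.
- readout.observe(): the state, without advancing time (a new reading comes with each control period).
- vision.get_image(name): name is "side" or "top" or "wrist"; returns a dict with "pixels" (480x640x3 uint8, blue, green, red), "z_map" (480x640 float32, m along the optical axis (not along the pixel's ray), 0 where there is no reading), "camera_matrix" (3x3 intrinsics, pixels), "position" and "rotation" of the camera in the world. Camera axes: x right, y up, looking along -z (the intrinsics and any distortion apply to the point x, -y, -z); pixel columns grow to the right and rows downward; lengths in m; the calibration is good to about 2 mm. A picture is of the moment at which its call begins.
- sign_off(): hands the job in; it is judged then, once.
The state is a dict: "clock": time; "joints": joint angles; "dq": joint speeds; "joint_efforts": joint torques, N m; "position": TCP position; "ee_rot": TCP orientation; "force": force on the tool from outside, world axes, zero at the start; "ft_torque": the same for the moment, N m; "width": opening from 0.0 (shut) to 1.0 (fully open); "gripper_force": force on a finger pad.
Only numpy, scipy, OpenCV 4.12 (cv2) and the standard library are available. Lean on these libraries where they do the work, as an engineer would, in place of code of your own. Each camera call takes 0.05 s, during which the arm holds its last target. There are 200 camera calls.

## Task

Swing the toggle clamp's arm up past upright to free the aluminium tube block, and leave it open. Then put the block, the bench timer, the culture dish and the dropper bottle each into the grey holder whose recess matches its outline, standing upright and sitting flat on the floor of the recess, and let go of everything.

Things in the scene. Friction and masses are not known exactly. Their poses are not given: they have to be found in the camera images.
- block: aluminium tube block, a box 60 (its x) x 44 (its y) x 30 mm high with eight dark wells on top, 0.2 kg. Origin: centre of underside, z up. It starts on the fixture's 12 mm thick steel base plate under the clamp arm, its x along the arm (to 2 degrees); two pins 6 mm high stand at its short ends. Grasp it across its 44 mm width.
- clamp_arm (a joint): hinge of the toggle clamp's hold-down arm, rad: 0 = shut, arm level over the block; grows as the knob end swings up and over, away from the robot; 1.57 = upright; 2.0 = stop. Stiff (0.15 N m): stays where it is left. The hinge is 63 mm above the worktop in a bracket 70 mm high that begins 77 mm beyond the block's centre.
- clamp_knob (a point): centre of the black knob on the free end of the clamp arm (arm 12 mm wide, 14 thick): a cylinder 22 mm in diameter, 20 mm wide, axis along the hinge. Site y = hinge axis (level); x points along the arm to the hinge, 140 mm off. Shut: x is level, away from the robot and 25 to 50 degrees right of straight ahead, knob 63 mm above the worktop, 50 mm on the robot's side of the block's centre.
- bench_timer: white bench timer standing upright, 26 (its x) x 62 (its y) x 58 mm high, with a display and three keys on its -x face, the keys low down (12 to 20 mm up). Origin: centre of the underside, z up. Grasp it across its thin direction in its upper half.
- dish: round clear culture dish with lid, 58 mm across, 15 mm high. Origin: centre of the underside, z up. Grasp it across its diameter.
- bottle: white dropper bottle standing upright in the open near the timer and dish (not one of the row far back on the right), body 31 mm in diameter up to 52 mm, narrower cap, 74 mm high in all. Origin: centre of the underside, z up. Grasp it by the body.
- nest_block: fixed grey holder plate 96 (its x) x 78 (its y) x 6 mm high with a rectangular recess 72 x 56 mm (long side along the holder's x), 3 mm deep with a white floor, in its middle: the holder of the block. Origin: centre of the underside, z up; the floor of the recess is 3 mm above the origin, the top 6 mm. The block's x axis goes along the holder's x, either way round.
- nest_timer: fixed grey holder plate 96 (its x) x 78 (its y) x 6 mm high with a narrow rectangular recess 74 x 38 mm (long side along the holder's x), 3 mm deep with a white floor, in its middle: the holder of the bench timer. Origin: centre of the underside, z up; the floor of the recess is 3 mm above the origin, the top 6 mm. The timer's y axis goes along the holder's x, either way round.
- nest_dish: fixed grey holder plate 96 (its x) x 78 (its y) x 6 mm high with a large round recess 68 mm across, 3 mm deep with a white floor, in its middle: the holder of the dish. Origin: centre of the underside, z up; the floor of the recess is 3 mm above the origin, the top 6 mm. Any turn will do.
- nest_bottle: fixed grey holder plate 96 (its x) x 78 (its y) x 6 mm high with a small round recess 43 mm across, 3 mm deep with a white floor, in its middle: the holder of the bottle. Origin: centre of the underside, z up; the floor of the recess is 3 mm above the origin, the top 6 mm. Any turn will do.
There are look-alikes about, which are no part of the job. Leave any orange look-alike of the bottle alone.

How it is judged:
By the outcome, as a careful person would: the job done as asked, in the order asked, and still so for the second after the job is handed in, with the robot touching nothing.
It also fails if it takes over 118 s, if anything falls off the work surface, if the arm or the gripper's body presses on something with over 40 N, if the wrist force passes 120 N, or if a joint passes its speed limit or range.

## Working session

There is one attempt and no reset: what is moved stays moved. The work goes in short steps, Python scripts to look and compute and a shell command to move; the robot and the scene stay as the last step left them, time stands still between calls to the robot, and variables do not carry over. Pictures are saved under pics/ and viewed, at most 14 in all, crops included, and the job is handed in when it is done.

```bash
mkdir -p pics
cat > h.py <<'E'
import numpy as np, cv2
from cell import readout, vision
from scipy.spatial.transform import Rotation as R
def get(name):
    im=vision.get_image(name); return im
def world(im,u,v,z=None):
    """pixel -> world: with z: ray on plane; else depth"""
    K=im["camera_matrix"]; u=np.atleast_1d(u).astype(float); v=np.atleast_1d(v).astype(float)
    d=np.stack([(u-K[0,2])/K[0,0],-(v-K[1,2])/K[1,1],-np.ones_like(u)],-1)
    Rm=np.array(im["rotation"]); Rm=Rm if Rm.shape==(3,3) else R.from_rotvec(Rm).as_matrix()
    w=d@Rm.T; p=np.array(im["position"])
    if z is None: s=im["z_map"][v.astype(int),u.astype(int)]
    else: s=(z-p[2])/w[:,2]
    return p+w*s[:,None]
def pix(im,P):
    Rm=np.array(im["rotation"]); Rm=Rm if Rm.shape==(3,3) else R.from_rotvec(Rm).as_matrix()
    c=(np.atleast_2d(P)-im["position"])@Rm; K=im["camera_matrix"]
    return np.stack([K[0,0]*c[:,0]/-c[:,2]+K[0,2],K[1,2]-K[1,1]*c[:,1]/-c[:,2]],-1)
E
python3 - <<'E'
from h import *
np.set_printoptions(precision=4,suppress=True)
for n in ("top","side","wrist"):
    im=get(n); cv2.imwrite(f"pics/{n}0.png",im["pixels"]); np.savez(f"pics/{n}0.npz",**im); print(n,im["position"],im["rotation"],im["camera_matrix"].ravel())
print(readout.observe())
E
```

```text
top [ 0.3944 -0.1778  1.3329] [ 0.0839 -0.0947 -1.5454] [623.5941   0.     318.8016   0.     623.5941 236.8919   0.       0.
   1.    ]
side [ 0.4095 -0.9065  0.5398] [ 0.9779 -0.0962 -0.1508] [433.9962   0.     315.7196   0.     433.9962 240.6631   0.       0.
   1.    ]
wrist [ 0.2337 -0.5822  0.3836] [-0.2153  0.1654 -1.2865] [370.4077   0.     319.7834   0.     370.4077 233.7195   0.       0.
   1.    ]
{'clock': 0.15, 'joints': array([ 1.1924,  0.4351,  0.025 ,  1.5739, -0.0116,  1.134 , -0.0751]), 'dq': array([-0.0006, -0.0008,  0.0002, -0.0036, -0.0018, -0.0012, -0.0004]), 'joint_efforts': array([  0.002 , -66.8263,   0.9861, -31.4695,  -0.0604,   0.0393,
         0.0001]), 'position': array([ 0.17  , -0.601 ,  0.2261]), 'ee_rot': array([-3.1106, -0.4316,  0.0004]), 'force': array([-0.1647, -0.4297, -0.5195]), 'ft_torque': array([-0.0141,  0.0377,  0.0345]), 'gripper_force': 0.0, 'width': 0.9962600144806194}
```

View pics/top0.png

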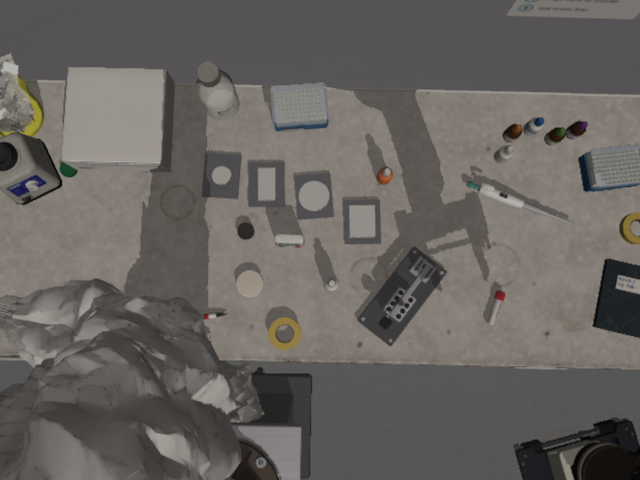

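View pics/side0.png

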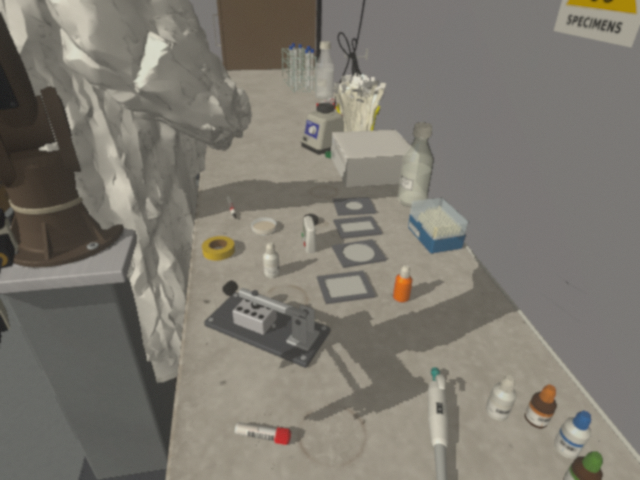

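Top view: the nests, left to right, are bottle (222,174), timer (267,183), dish (314,195) and block (361,220).
- **Timer:** upright at (289,240). The black cap at (246,230) is something else.
- **Dish:** (249,284). The rings at (178,202) and (365,272) are only stains, and (284,333) is a tape roll.
- **Bottle:** the white one at (331,285). The look-alikes are the orange one at (385,175) and the white one in the back row at (505,153).
- **Clamp:** fixture at (402,295), with the knob towards (383,322).

A big foil bag stands to the left of the base.

```bash
cat > m.py <<'E'
from h import *
np.set_printoptions(precision=4,suppress=True)
im=dict(np.load("pics/top0.npz")); a=im["pixels"]; hsv=cv2.cvtColor(a,cv2.COLOR_BGR2HSV)
print(hsv[284,249],hsv[240,280],hsv[220,361],hsv[200,340],hsv[190,250],hsv[260,300])
def P(u,v,z=None): return world(im,[u],[v],z)[0]
for n,u,v in [("dish",249,284),("timer",283,240),("bottle",331,285),("cap",246,230),("nestfloor",361,220),("block",402,305),("bag",150,300),("bag2",60,330),("box",110,110),("orange",385,175)]: print(n,P(u,v))
# height map
vv,uu=np.mgrid[0:480,0:640]; H=world(im,uu.ravel(),vv.ravel()).reshape(480,640,3)
print("bag max",H[280:480,0:260,2].max())
# nests: dark plate outlines by value
m=cv2.inRange(hsv,(0,0,60),(180,80,105)); 
for x0,y0,x1,y1,n in [(200,145,246,202,"nb"),(246,155,291,210,"nt"),(290,166,337,222,"nd"),(340,192,384,246,"nk")]:
    g=a[y0:y1,x0:x1].max(2); t,w=cv2.threshold(g,0,255,cv2.THRESH_BINARY_INV+cv2.THRESH_OTSU)
    cs=cv2.findContours(w,cv2.RETR_CCOMP,cv2.CHAIN_APPROX_NONE); 
    for c,h in sorted(zip(cs[0],cs[1][0]),key=lambda q:-cv2.contourArea(q[0]))[:2]:
        p=c[:,0]+[x0,y0]; W=world(im,p[:,0],p[:,1],0.006 if h[3]<0 else 0.004)[:,:2]
        r=cv2.minAreaRect((W*1000).astype(np.float32)); print(n,"hole" if h[3]>=0 else "outer",t,r)
b=cv2.resize(a[140:360,190:470],None,fx=2.85,fy=2.72,interpolation=cv2.INTER_CUBIC); cv2.imwrite("pics/topcrop.png",b[:598])
E
python3 m.py
```

```text
[ 16  40 154] [ 18  19 165] [ 19  14 145] [ 15  27 133] [150   3  77] [ 16  25 131]
dish [ 0.4421 -0.0406  0.0166]
timer [ 0.5321 -0.1117  0.0609]
bottle [ 0.4418 -0.2117  0.0745]
cap [ 0.5563 -0.0302  0.0174]
nestfloor [ 0.5857 -0.2753  0.003 ]
block [ 0.4054 -0.3599  0.0402]
bag [0.4023 0.1106 0.2267]
bag2 [0.3453 0.2751 0.2012]
box [0.7889 0.2497 0.0877]
orange [ 0.6729 -0.3195  0.0614]
bag max 1.3329403099373942
nb outer 103.0 ((681.7019653320312, 30.586990356445312), (123.65914154052734, 88.89067077636719), 2.565457820892334)
nb hole 103.0 ((677.2298583984375, 30.31437110900879), (42.069679260253906, 46.042015075683594), 47.37540054321289)
nt outer 109.0 ((658.939208984375, -73.72076416015625), (110.33226013183594, 92.51520538330078), 2.0755414962768555)
nt hole 109.0 ((660.384765625, -68.23192596435547), (77.02786254882812, 39.051544189453125), 1.7833428382873535)
nd outer 111.0 ((636.3497924804688, -164.193603515625), (107.0797119140625, 94.39195251464844), 5.88765287399292)
nd hole 111.0 ((636.64697265625, -171.72891235351562), (67.96057891845703, 67.05142211914062), 1.423912763595581)
nk outer 110.0 ((586.6182861328125, -275.19317626953125), (102.05609130859375, 81.85586547851562), 1.3751355409622192)
nk hole 110.0 ((583.5734252929688, -277.25946044921875), (73.8912124633789, 60.18108367919922), 1.4051917791366577)
```

View pics/topcrop.png

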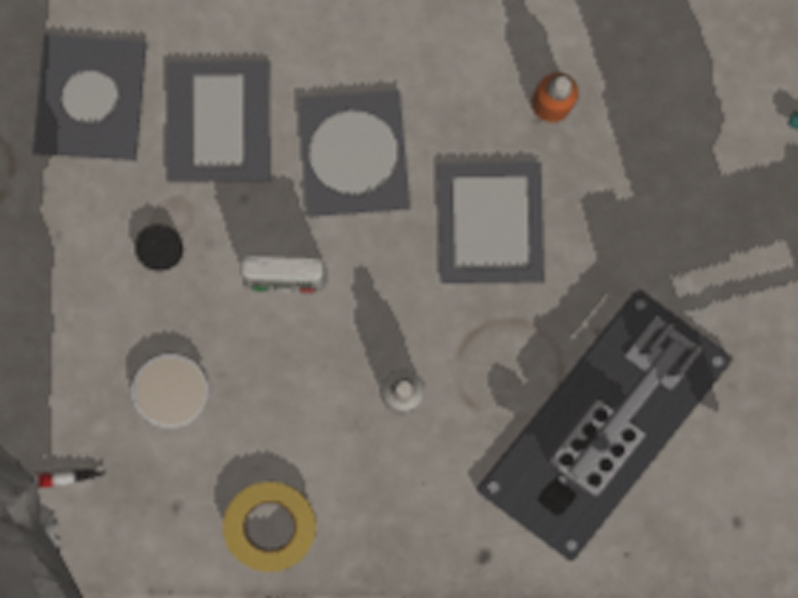

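View pics/wrist0.png

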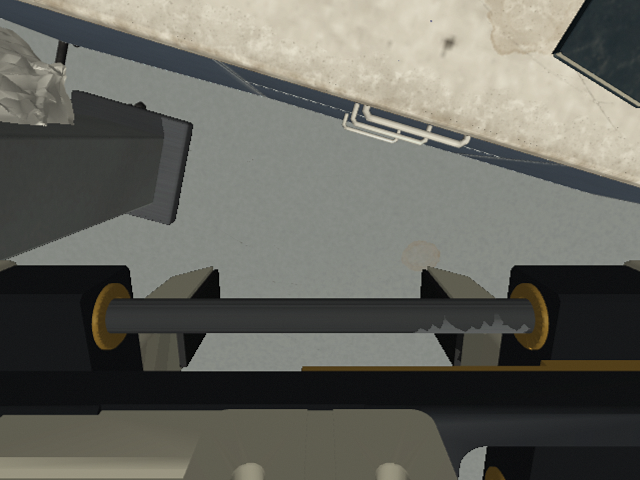

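Crop: the display edge of the timer faces the robot (keys at 258,287 in the crop). The knob is at (557,495), the hinge bracket at about (670,350) and the block wells at about (600,445). The wrist view shows only the floor and the bench edge.

```bash
cat > m2.py <<'E'
from h import *
np.set_printoptions(precision=4,suppress=True)
im=dict(np.load("pics/top0.npz")); a=im["pixels"]; hsv=cv2.cvtColor(a,cv2.COLOR_BGR2HSV)
vv,uu=np.mgrid[0:480,0:640]; H=world(im,uu.ravel(),vv.ravel()).reshape(480,640,3); ok=im["z_map"]>0
B=H[ok&(H[...,1]>-0.1)&(H[...,0]>0.05)&(H[...,2]<1.2)]
print("max height, rows x 0.05.., cols y -0.1..0.3 step .05")
for x in np.arange(.05,.75,.05): print("%.2f"%x,[round(float(max(B[(abs(B[:,0]-x-.025)<.025)&(abs(B[:,1]-y-.025)<.025)][:,2],default=-1)),2) for y in np.arange(-.1,.3,.05)])
def region(x0,y0,x1,y1,zl,zh):
    m=np.zeros(ok.shape,bool); m[y0:y1,x0:x1]=1; return H[m&ok&(H[...,2]>zl)&(H[...,2]<zh)]
def rect(Q): return cv2.minAreaRect((Q[:,:2]*1000).astype(np.float32))
print("plate",rect(region(350,240,455,350,.009,.016)))
print("timer",rect(region(270,225,310,255,.05,.07)))
d=region(230,265,270,305,.010,.022); print("dish",cv2.minEnclosingCircle((d[:,:2]*1000).astype(np.float32)),d[:,2].mean())
c=region(320,275,343,297,.066,.08); print("bottle cap",c.mean(0)); c=region(318,272,345,300,.035,.06); print("body",cv2.minEnclosingCircle((c[:,:2]*1000).astype(np.float32)))
blk=region(370,270,440,335,.036,.046); print("block",rect(blk))
arm=region(370,240,450,335,.06,.08); print("arm",rect(arm),arm[:,:2].min(0),arm[:,:2].max(0))
k=region(373,312,395,335,.05,.08); print("knob",k.mean(0),rect(k),k[:,2].max())
E
python3 m2.py
```

```text
max height, rows x 0.05.., cols y -0.1..0.3 step .05
0.05 [0.06, 0.14, -1.0, -1.0, -1.0, -1.0, -1.0, -1.0]
0.10 [0.02, 0.03, -0.77, -1.0, -1.0, -1.0, -1.0, -1.0]
0.15 [0.51, 0.59, 0.61, 0.61, 0.61, 0.59, 0.54, -1.0]
0.20 [0.5, 0.57, 0.62, 0.61, 0.6, 0.59, 0.51, 0.44]
0.25 [0.38, 0.5, 0.56, 0.57, 0.58, 0.56, 0.46, 0.42]
0.30 [0.03, 0.4, 0.47, 0.48, 0.48, 0.45, 0.36, 0.28]
0.35 [0.02, 0.01, 0.33, 0.38, 0.4, 0.35, 0.31, 0.22]
0.40 [0.02, 0.02, 0.22, 0.28, 0.3, 0.29, 0.26, 0.22]
0.45 [0.02, 0.02, 0.01, 0.01, 0.01, 0.01, 0.01, 0.01]
0.50 [0.06, 0.02, 0.01, 0.01, 0.01, 0.01, 0.01, 0.01]
0.55 [0.01, 0.02, 0.01, 0.01, 0.01, 0.01, 0.01, 0.01]
0.60 [0.02, 0.01, 0.02, 0.01, 0.01, 0.01, 0.01, 0.01]
0.65 [0.01, 0.02, 0.01, 0.01, 0.09, 0.09, 0.09, 0.09]
0.70 [0.01, 0.01, 0.01, 0.01, 0.09, 0.09, 0.09, 0.09]
plate ((437.1685791015625, -362.141845703125), (225.6147003173828, 196.45443725585938), 5.30653715133667)
timer ((536.7891235351562, -121.60929107666016), (58.280704498291016, 20.089859008789062), 88.69760131835938)
dish ((444.5932922363281, -40.49403381347656), 28.71620750427246) 0.015084383788689844
bottle cap [ 0.4472 -0.2122  0.0723]
body ((447.4849548339844, -211.92723083496094), 15.485678672790527)
block ((431.7475280761719, -370.63616943359375), (44.31926345825195, 118.78646087646484), 54.0451545715332)
arm ((425.6128234863281, -366.0826416015625), (35.35492706298828, 163.2230987548828), 55.24921798706055) [ 0.3583 -0.425 ] [ 0.4998 -0.3084]
knob [ 0.3726 -0.3228  0.071 ] ((376.984619140625, -326.6536560058594), (20.11960792541504, 38.488311767578125), 50.0005989074707) 0.07853113285602653
```

Measured so far: the bag is 0.6 m tall at x 0.15–0.35, y > -0.1. Dish height is 15 mm with r 28.7 mm, bottle r 15.5 mm, and all the nest recesses match their given sizes. Next I move over the clamp to look from close.

```bash
python3 -m creep '[[0.8,-0.68,0,0,1],[0.8,-0.68,0,0,1],[0.8,-0.68,0,0,1],[0.8,-0.68,0,0,1],[0.8,-0.68,0,0,1],[0.8,-0.68,0,0,1],[0.8,-0.68,0,0,1],[0.8,-0.68,0,0,1]]'; python3 -m creep '[[0,0,0,1,0.6],[0,0,0,1,0.6],[0,0,0,1,0.6],[0,0,0,1,0.6],[0,0,0,1,0.6],[0,0,0,1,0.6],[0,0,0,1,0.6],[0,0,0,1,0.6],[0,0,0,1,0.6],[0,0,0,1,0.6],[0,0,0,1,0.6],[0,0,0,1,0.6]]'
python3 - <<'E'
from h import *
np.set_printoptions(precision=4,suppress=True)
o=readout.observe(); print(o["joints"],o["position"],o["ee_rot"],R.from_rotvec(o["ee_rot"]).as_matrix())
im=get("wrist"); cv2.imwrite("pics/wrist1.png",im["pixels"]); np.savez("pics/wrist1.npz",**im)
E
```

```text
clock: 1.15
position: [0.3578, -0.3211, 0.2267]
ee_rot: [3.112, 0.432, -0.0]
force: [0.2, -0.3, -0.2]
width: 0.999
gripper_force: 0.0
clock: 2.65
position: [0.3571, -0.3222, 0.2266]
ee_rot: [-3.017, 0.875, 0.001]
force: [0.2, 0.5, 0.4]
width: 0.601
gripper_force: 0.0
[ 0.6346  0.2032 -0.0139  1.9112  0.0033  1.0276 -1.5158] [ 0.3571 -0.3222  0.2266] [-3.0172  0.8748  0.0006] [[ 0.8449 -0.5349 -0.0003]
 [-0.5349 -0.8449  0.0002]
 [-0.0004 -0.     -1.    ]]
```

View pics/wrist1.png

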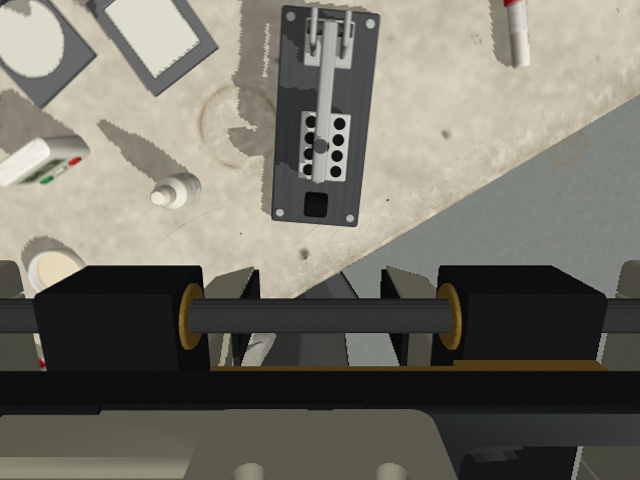

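Wrist view: knob at (316,205), block corners near (302,111), (351,114), (346,182) and (300,179), hinge bracket at (328,45). Plate corners are (282,6), (381,14), (357,226) and (272,219).

```bash
cat > m3.py <<'E'
from h import *
np.set_printoptions(precision=4,suppress=True)
im=dict(np.load("pics/wrist1.npz")); a=im["pixels"]
def P(u,v,z=None): return world(im,[u],[v],z)[0]
# plate corners (screws) heading
c=world(im,[290,370,350,280],[16,23,217,212],.012); print("screws",c, "head",[np.degrees(np.arctan2(*(c[i]-c[j])[[1,0]])) for i,j in((0,3),(1,2))])
g=a.max(2); m=np.zeros(g.shape,np.uint8); m[190:222,298:335]=(g[190:222,298:335]<28)*255
cn=max(cv2.findContours(m,0,1)[0],key=cv2.contourArea); r=cv2.minAreaRect(cn); print("knob px",r); k=P(*r[0],.072); print("knob",k,P(*r[0]))
h=P(328,40,.07); print("hinge-ish",h,np.degrees(np.arctan2(h[1]-k[1],h[0]-k[0])))
w=np.zeros(g.shape,np.uint8); w[100:192,292:360]=(a[100:192,292:360].min(2)>150)*255
cn=np.vstack([q for q in cv2.findContours(w,0,1)[0] if cv2.contourArea(q)>60])[:,0]; B=world(im,cn[:,0],cn[:,1],.042); 
print("block",cv2.minAreaRect((B[:,:2]*1000).astype(np.float32)))
for u,v in ((302,111),(351,114),(346,182),(300,179)): print(P(u,v,.042))
o=readout.observe();Rm=R.from_rotvec(o["ee_rot"]).as_matrix(); print("knob in tool, units", Rm.T@(np.append(k[:2],.063)-o["position"])/.04)
E
python3 m3.py
```

```text
screws [[ 0.5169 -0.3912  0.012 ]
 [ 0.4736 -0.4493  0.012 ]
 [ 0.3298 -0.3414  0.012 ]
 [ 0.3725 -0.2836  0.012 ]] head [np.float64(-36.68925120204893), np.float64(-36.88374225921515)]
knob px ((315.4713134765625, 204.31556701660156), (22.543399810791016, 24.08250617980957), 5.19442892074585)
knob [ 0.3684 -0.3248  0.072 ] [ 0.3686 -0.3249  0.0736]
hinge-ish [ 0.4712 -0.4016  0.07  ] -36.75744395692266
block ((403.3219909667969, -364.1787414550781), (28.218154907226562, 71.98960876464844), 53.30067443847656)
[ 0.4405 -0.3562  0.042 ]
[ 0.4153 -0.3913  0.042 ]
[ 0.3667 -0.3566  0.042 ]
[ 0.3916 -0.3223  0.042 ]
knob in tool, units [ 0.2746 -0.0985  4.0888]
```

```bash
python3 -m creep '[[0.27,-0.1,0,0,0.5],[0,0,0.5,1,0.5],[0,0,1,0.1,0.5],[0,0,1,0,0.5],[0,0,1,0,0.5],[0,0,0.7,0,0.5],[0,0,0.37,0,0.5],[0,0,0,0,0.5]]'; python3 -m creep '[[0,0,0,0,0.1],[0,0,0,0,0.1],[0,0,0,0,0.1],[0,0,0,0,0.1],[0,0,0,0,0.1]]' 15
```

```text
clock: 3.7
position: [0.3686, -0.3245, 0.0433]
ee_rot: [-2.983, 0.985, 0.002]
force: [-0.1, 0.1, 0.4]
width: 0.5
gripper_force: 0.0
clock: 4.32
position: [0.3688, -0.3251, 0.0442]
ee_rot: [2.982, -0.987, 0.001]
force: [-0.9, -2.1, 1.2]
width: 0.215
gripper_force: 15.0
```

```bash
python3 -m creep '[[0.07,0,-0.7,0,0.1],[0.21,0,-0.67,0,0.1],[0.33,0,-0.61,0,0.1]]'; python3 -m creep '[[0.45,0,-0.54,0,0.1],[0.55,0,-0.43,0,0.1],[0.62,0,-0.32,0,0.1],[0.67,0,-0.19,0,0.1],[0.7,0,-0.05,0,0.1],[0.69,0,0.09,0,0.1],[0.5,0,0.16,0,0.1],[0,0,0,0,0.1]]'
```

```text
clock: 4.7
position: [0.3875, -0.3391, 0.1236]
ee_rot: [-2.982, 0.987, 0.002]
force: [3.6, -4.8, -7.1]
width: 0.216
gripper_force: 15.0
clock: 5.7
position: [0.5234, -0.4407, 0.1742]
ee_rot: [2.981, -0.987, 0.003]
force: [1.0, -4.0, 3.6]
width: 0.216
gripper_force: 15.0
```

```bash
python3 -m creep '[[0,0,0,0,0.5],[0,0,0,0,0.5],[0,0,-0.8,0,0.5],[0,0,-0.8,0,0.5],[-0.8,0,-0.2,0,0.75],[-0.9,0,0,0,0.75],[-0.9,0,0,0,0.75],[-1,0,0,0,0.75],[-0.5,0,0,0,0.75],[0,0,0,0,0.75]]' 15
python3 - <<'E'
from h import *
im=get("wrist"); cv2.imwrite("pics/wrist2.png",im["pixels"]); np.savez("pics/wrist2.npz",**im)
E
```

```text
clock: 6.95
position: [0.3895, -0.34, 0.2467]
ee_rot: [-2.983, 0.986, 0.0]
force: [0.8, 0.2, 0.1]
width: 0.755
gripper_force: 0.0
```

View pics/wrist2.png

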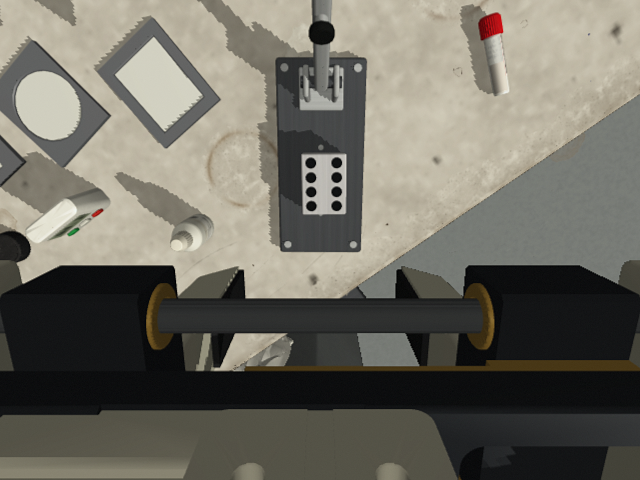

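The clamp is open, with the knob at (321,32) beyond the bracket. The block top is free, with corners (302,153) and (347,215). The block nest recess is at about (157,84).

```bash
cat > m4.py <<'E'
from h import *
np.set_printoptions(precision=4,suppress=True)
im=dict(np.load("pics/wrist2.npz")); a=im["pixels"]; o=readout.observe();Rm=R.from_rotvec(o["ee_rot"]).as_matrix()
def blob(x0,y0,x1,y1,th,z):
    w=np.zeros(a.shape[:2],np.uint8); w[y0:y1,x0:x1]=(a[y0:y1,x0:x1].min(2)>th)*255
    cn=max(cv2.findContours(w,0,1)[0],key=cv2.contourArea)[:,0]; B=world(im,cn[:,0],cn[:,1],z); r=cv2.minAreaRect((B[:,:2]*1000).astype(np.float32)); print(r); return np.array(r[0])/1000
b=blob(290,145,360,225,135,.042); print("tool units",Rm.T@(np.append(b,.037)-o["position"])/.04, "heading",np.degrees(np.arctan2(Rm[1,0],Rm[0,0])))
print("nest block"); blob(105,30,207,138,175,.003)
print("nest dish"); blob(8,60,88,150,175,.003)
E
python3 m4.py
```

```text
((404.7852783203125, -355.8106689453125), (41.83213806152344, 58.62353515625), 54.442718505859375)
tool units [0.5089 0.0895 5.243 ] heading -36.58620475704782
nest block
((581.052001953125, -278.824462890625), (70.06883239746094, 54.74333572387695), 2.4154343605041504)
nest dish
((634.76513671875, -173.44061279296875), (63.7052116394043, 65.92339324951172), 37.834598541259766)
```

```bash
python3 -m creep '[[0.5,0.09,0.3,-0.25,0.75],[0,0,1,0,0.75],[0,0,1,0,0.75],[0,0,1,0,0.75],[0,0,1,0,0.75],[0,0,0.8,0,0.75],[0,0,0.45,0,0.75],[0,0,0.17,0,0.75],[0,0,0,0,0.75]]'; python3 -m creep '[[0,0,0,0,0.3],[0,0,0,0,0.3],[0,0,0,0,0.3],[0,0,0,0,0.3],[0,0,-0.5,0,0.3],[0,0,-1,0,0.3],[0,0,-1,0,0.3],[0,0,-1,0,0.3]]' 25
python3 - <<'E'
from h import *
o=readout.observe();Rm=R.from_rotvec(o["ee_rot"]).as_matrix(); print(np.degrees(np.arctan2(Rm[1,0],Rm[0,0])),Rm.T@(np.array([.582,-.278,.009])-o["position"])/.04)
E
```

```text
clock: 8.12
position: [0.405, -0.3561, 0.0173]
ee_rot: [-2.991, 0.96, 0.0]
force: [0.3, -0.1, 0.1]
width: 0.75
gripper_force: 0.0
clock: 9.12
position: [0.4042, -0.3557, 0.1585]
ee_rot: [-2.991, 0.96, 0.001]
force: [0.8, 0.1, -2.1]
width: 0.473
gripper_force: 25.0
-35.60497645373972 [ 2.48721517 -4.16678848  3.73643823]
```

```bash
python3 -m creep '[[0.5,-0.83,0,0,0.3],[0.5,-0.83,0,0,0.3],[0.5,-0.83,0,0,0.3],[0.5,-0.83,0,0,0.3],[0.49,-0.83,0,0,0.3],[0,0,0,-1,0.3],[0,0,0,-1,0.3],[0,0,0,-1,0.3],[0,0,0,-1,0.3],[0,0,0,-1,0.3]]' ; python3 -m creep '[[0,0,0.5,-1,0.3],[0,0,0.5,-1,0.3],[0,0,0.5,-1,0.3],[0,0,0.5,-1,0.3],[0,0,0.5,-0.4,0.3],[0,0,0,0,0.3]]'
cat > d.py <<'E'
import sys; from h import *
np.set_printoptions(precision=3,suppress=True)
t=np.array(list(map(float,sys.argv[1:4]))); o=readout.observe();Rm=R.from_rotvec(o["ee_rot"]).as_matrix()
print("head",np.degrees(np.arctan2(Rm[1,0],Rm[0,0])),"units",Rm.T@(t-o["position"])/.04,"q",o["joints"],"eff",o["joint_efforts"])
E
python3 d.py .582 -.278 .009
```

```text
clock: 10.38
position: [0.5817, -0.2788, 0.157]
ee_rot: [-3.113, 0.423, 0.002]
force: [0.2, -0.5, -1.4]
width: 0.477
gripper_force: 25.0
clock: 11.12
position: [0.5807, -0.2785, 0.0556]
ee_rot: [-3.14, -0.054, 0.005]
force: [-0.6, -0.3, -1.8]
width: 0.474
gripper_force: 25.0
head 1.9533668631694856 units [ 0.036 -0.01   1.164] q [ 0.479  0.648 -0.174  1.678  0.142  0.832 -1.293] eff [ -0.008 -75.766  -2.862 -25.697   0.092  -0.508   0.22 ]
```

```bash
python3 -m creep '[[0.03,0,0.5,0,0.3],[0,0,0.4,0,0.3],[0,0,0.2,0,0.3],[0,0,0.06,0,0.3],[0,0,0,0,0.3]]'; python3 -m creep '[[0,0,0,0,0.62],[0,0,0,0,0.62],[0,0,-0.4,0,0.62],[0,0,-1,0,0.62],[0,0,-1,0,0.62],[0,0,-1,0,0.62],[0,0,-1,0,0.62],[-1,0,-1,0,0.62],[0,0,0,0,0.62]]'
python3 - <<'E'
from h import *
im=get("wrist"); cv2.imwrite("pics/wrist3.png",im["pixels"]); np.savez("pics/wrist3.npz",**im)
E
```

```text
clock: 11.75
position: [0.5836, -0.279, 0.0113]
ee_rot: [3.141, 0.055, 0.0]
force: [0.6, 0.5, -1.3]
width: 0.479
gripper_force: 25.0
clock: 12.88
position: [0.543, -0.2819, 0.2323]
ee_rot: [3.137, 0.051, 0.009]
force: [1.0, 0.1, -0.2]
width: 0.619
gripper_force: 0.0
```

View pics/wrist3.png

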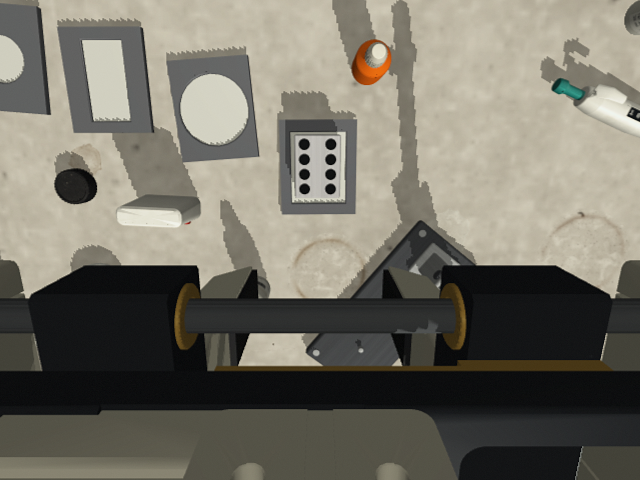

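The block is seated inside its nest at (320,168). The timer is at (158,210), its nest recess at (107,80), the dish recess at (214,108).

```bash
cat > m5.py <<'E'
from h import *
np.set_printoptions(precision=4,suppress=True)
im=dict(np.load("pics/wrist3.npz")); a=im["pixels"]
def blob(n,x0,y0,x1,y1,th,z):
    w=np.zeros(a.shape[:2],np.uint8); w[y0:y1,x0:x1]=(a[y0:y1,x0:x1].min(2)>th)*255
    cn=max(cv2.findContours(w,0,1)[0],key=cv2.contourArea)[:,0]; B=world(im,cn[:,0],cn[:,1],z); print(n,cv2.minAreaRect((B[:,:2]*1000).astype(np.float32)))
blob("block+floor",288,130,350,206,120,.01)
blob("nest timer",70,35,140,128,170,.003); blob("nest dish",176,68,252,150,170,.003)
vv,uu=np.mgrid[0:480,0:640]; H=world(im,uu.ravel(),vv.ravel()).reshape(480,640,3); S=H[135:200,292:346].reshape(-1,3); print("block top z",np.percentile(S[:,2],[20,50,80]))
T=H[185:232,110:205].reshape(-1,3); T=T[(T[:,2]>.054)&(T[:,2]<.064)]; print("timer top",cv2.minAreaRect((T[:,:2]*1000).astype(np.float32)),len(T),T[:,2].mean(),T.mean(0))
E
python3 m5.py; python3 d.py .535 -.12 .24
```

```text
block+floor ((581.0573120117188, -278.7856750488281), (69.96565246582031, 55.289974212646484), 1.9351050853729248)
nest timer ((657.141845703125, -69.90696716308594), (72.78690338134766, 36.42866134643555), 1.9867422580718994)
nest dish ((634.7356567382812, -172.82667541503906), (63.66289520263672, 66.323486328125), 42.2929573059082)
block top z [0.031  0.0323 0.0331]
timer top ((535.117919921875, -124.47676086425781), (60.3370246887207, 18.549667358398438), 89.13790130615234) 1237 0.05727998151029874 [ 0.5356 -0.1252  0.0573]
head 1.9298776247004612 units [-0.075 -4.032 -0.254] q [ 0.527  0.42  -0.197  1.593  0.089  1.134 -1.227] eff [  0.894 -68.391  -1.79  -32.086   0.027   0.268   0.117]
```

```bash
cat > clr.py <<'E'
from h import *
from scipy.spatial import cKDTree
b0=dict(np.load("pics/top0.npz")); im=get("top"); np.savez("pics/topn.npz",**im); cv2.imwrite("pics/topn.png",im["pixels"])
vv,uu=np.mgrid[0:480,0:640]; f=lambda i:world(i,uu.ravel(),vv.ravel()).reshape(480,640,3)
A,B=f(im),f(b0); ch=(im["z_map"]>0)&((A[...,2]>B[...,2]+.03)|(b0["z_map"]==0))&(A[...,2]>.1)
bag=B[(b0["z_map"]>0)&(B[...,2]>.1)&(B[...,0]>.12)&(B[...,0]<.5)&(B[...,1]>-.13)&(B[...,2]<.9)&(B[...,1]<.4)]
arm=A[ch]; d,i=cKDTree(bag).query(arm); k=np.argsort(d)[:1]; print("min dist (visible surfaces)",d[k],arm[k],bag[i[k]])
for x in np.arange(-.05,.75,.1):
    s=arm[abs(arm[:,0]-x)<.05]; 
    if len(s): print("x %.2f y %.2f..%.2f ztop %.2f (med %.2f)"%(x,s[:,1].min(),s[:,1].max(),s[:,2].max(),np.median(s[:,2])))
E
python3 -m creep '[[0,-0.9,-0.3,0,0.6],[0,-1,0,0,0.6],[0,0,0,0,0.6]]'; python3 clr.py
```

```text
clock: 13.3
position: [0.5415, -0.1998, 0.239]
ee_rot: [-3.139, -0.064, 0.0]
force: [-0.3, -0.8, -0.6]
width: 0.601
gripper_force: 0.0
min dist (visible surfaces) [0.00106773] [[0.19138448 0.18680728 0.56588907]] [[0.19129965 0.18582677 0.56547499]]
x 0.15 y -0.06..0.19 ztop 0.59 (med 0.54)
x 0.25 y -0.20..0.31 ztop 0.81 (med 0.79)
x 0.35 y -0.22..0.40 ztop 0.79 (med 0.75)
x 0.45 y -0.42..0.30 ztop 0.73 (med 0.70)
x 0.55 y -0.45..-0.10 ztop 0.68 (med 0.65)
x 0.65 y 0.40..0.45 ztop 0.14 (med 0.11)
```

View pics/topn.png

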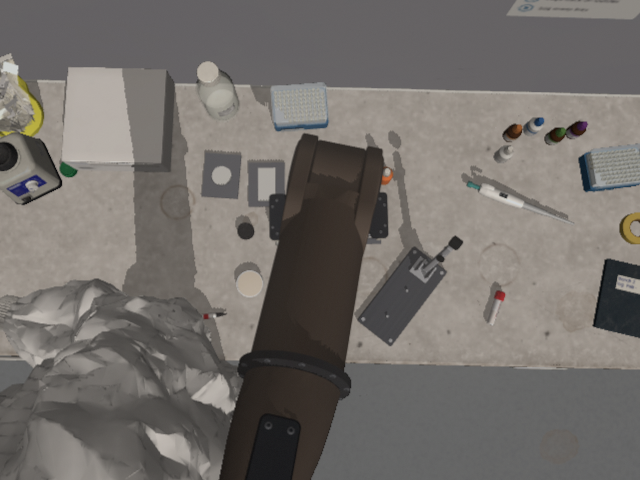

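Top view: the forearm, from (285,430) to (335,170), passes well above the bag. The elbow sits right of the tool line. I'll write a small check of the links against the bag from the joint readings and use it while I go left.

```bash
cat > bag.py <<'E'
from h import *
b0=dict(np.load("pics/top0.npz")); vv,uu=np.mgrid[0:480:2,0:640:2]; B=world(b0,uu.ravel(),vv.ravel()); zm=b0["z_map"][::2,::2].ravel()
B=B[(zm>0)&(B[:,2]>.1)&(B[:,0]>.1)&(B[:,0]<.5)&(B[:,1]>-.2)&(B[:,2]<.7)&(B[:,1]<.3)]
BAG=np.vstack([B-[0,0,d] for d in np.arange(0,.5,.04)]); BAG=BAG[BAG[:,2]>.05]
def seg(a,b,r):
    t=np.clip((BAG-a)@(b-a)/((b-a)@(b-a)),0,1); q=a+t[:,None]*(b-a); d=np.linalg.norm(BAG-q,axis=1); i=d.argmin(); return d[i]-r,BAG[i]
def clearance(q,tcp,z0=.27):
    az=-(q[0]+.10); S=np.array([0,0,z0]); E=S+.56*np.array([np.sin(q[1])*np.cos(az),np.sin(q[1])*np.sin(az),np.cos(q[1])]); W=np.array(tcp)+[0,0,.37]
    return E,np.linalg.norm(W-E),seg(S,E,.08),seg(E,W,.075)
if __name__=="__main__":
    np.set_printoptions(precision=3,suppress=True)
    o=readout.observe(); E,l,u,f=clearance(o["joints"],o["position"]); print("q",o["joints"],"elbow",E,"L2 %.3f"%l,"upper %.3f"%u[0],u[1],"fore %.3f"%f[0],f[1],"bag ymin",BAG[:,1].min())
E
python3 bag.py
python3 -m creep '[[0,0,0,-1,0.6],[0,0,0,-1,0.6],[0,0,0,-1,0.6],[0,0,0,-1,0.6],[0,0,0,-1,0.6],[0,0,0,-1,0.6],[0,0,0,-1,0.6],[0,0,0,-1,0.6],[0,0,0,-1,0.6],[0,0,0,-1,0.6],[0,0,0,-1,0.6]]'; python3 bag.py
python3 -m creep '[[0,0,0,-1,0.6],[0,0,0,-1,0.6],[0,0,0,-1,0.6],[0,0,0,-1,0.6],[0,0,0,-1,0.6],[0,0,0,-1,0.6],[0,0,0,-1,0.6],[0,0,0,-1,0.6],[0,0,0,-1,0.6],[0,0,0,-1,0.6],[0,0,0,-0.8,0.6]]'; python3 bag.py
```

```text
q [ 0.431  0.363 -0.225  1.659  0.087  1.13  -1.349] elbow [ 0.172 -0.101  0.793] L2 0.425 upper 0.014 [ 0.178 -0.049  0.513] fore 0.133 [0.202 0.02  0.61 ] bag ymin -0.07774827568478461
clock: 14.72
position: [0.5407, -0.2056, 0.2384]
ee_rot: [-2.891, -1.229, 0.001]
force: [0.3, 0.4, 0.4]
width: 0.599
gripper_force: 0.0
q [ 0.548  0.382 -0.38   1.648  0.153  1.142 -0.639] elbow [ 0.167 -0.126  0.79 ] L2 0.423 upper 0.016 [ 0.176 -0.053  0.503] fore 0.144 [0.199 0.007 0.598] bag ymin -0.07774827568478461
clock: 16.1
position: [0.5407, -0.2056, 0.2384]
ee_rot: [-2.236, -2.206, 0.001]
force: [-0.1, 0.0, -0.1]
width: 0.602
gripper_force: 0.0
q [ 0.659  0.408 -0.54   1.638  0.225  1.159  0.051] elbow [ 0.161 -0.153  0.784] L2 0.421 upper 0.019 [ 0.171 -0.061  0.486] fore 0.156 [0.201 0.006 0.596] bag ymin -0.07774827568478461
```

```bash
python3 -m creep '[[0.7,-0.04,0,0,0.6],[0.7,-0.04,0,0,0.6],[0.65,-0.04,0,0,0.6],[0,0,0,0,0.6]]'; python3 d.py .536 -.1235 .024; python3 bag.py
python3 - <<'E'
from h import *
im=get("wrist"); np.savez("pics/wrist4.npz",**im); cv2.imwrite("pics/wrist4.png",im["pixels"])
E
```

```text
clock: 16.6
position: [0.5373, -0.121, 0.2389]
ee_rot: [-2.234, -2.208, -0.0]
force: [0.9, -0.1, 0.6]
width: 0.597
gripper_force: 0.0
head 89.33429809774822 units [-0.067 -0.03   5.372] q [ 0.554  0.367 -0.573  1.702  0.215  1.136 -0.092] eff [ -1.287 -56.706  -7.195 -30.308  -0.329   0.004  -0.453]
q [ 0.554  0.367 -0.573  1.702  0.215  1.136 -0.092] elbow [ 0.159 -0.122  0.793] L2 0.420 upper 0.020 [ 0.176 -0.053  0.503] fore 0.128 [0.202 0.011 0.601] bag ymin -0.07774827568478461
```

View pics/wrist4.png

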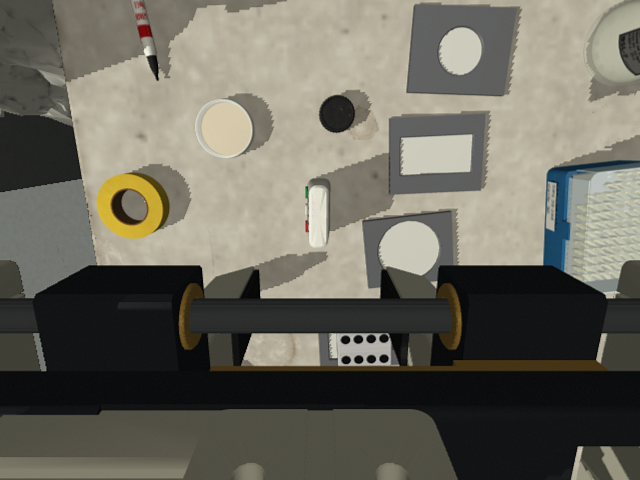

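The wrist view shows the timer top at (318,213), keys on the left, i.e. facing the robot. The dish is at (225,128), with the nests bottle (461,50), timer (437,155) and dish (409,249) all in view.

```bash
cat > m6.py <<'E'
from h import *
np.set_printoptions(precision=4,suppress=True)
im=dict(np.load("pics/wrist4.npz")); a=im["pixels"]
def blob(n,x0,y0,x1,y1,th,z):
    w=np.zeros(a.shape[:2],np.uint8); w[y0:y1,x0:x1]=(a[y0:y1,x0:x1].min(2)>th)*255
    cn=max(cv2.findContours(w,0,1)[0],key=cv2.contourArea)[:,0]; B=(world(im,cn[:,0],cn[:,1],z)[:,:2]*1000).astype(np.float32); print(n,cv2.minAreaRect(B),cv2.minEnclosingCircle(B))
blob("nest bottle",425,20,495,80,170,.003); blob("nest timer",395,130,480,180,170,.003); blob("nest dish",373,215,445,266,170,.003)
vv,uu=np.mgrid[0:480,0:640]; H=world(im,uu.ravel(),vv.ravel()).reshape(480,640,3)
def reg(x0,y0,x1,y1,lo,hi): T=H[y0:y1,x0:x1].reshape(-1,3); T=T[(T[:,2]>lo)&(T[:,2]<hi)]; return (T[:,:2]*1000).astype(np.float32)
print("timer",cv2.minAreaRect(reg(295,170,340,258,.053,.064))); T=reg(190,90,260,165,.011,.02); print("dish",cv2.minEnclosingCircle(T),T.mean(0))
E
python3 m6.py
```

```text
nest bottle ((674.4771728515625, 27.948633193969727), (39.61109161376953, 40.72093963623047), 43.897579193115234) ((673.9890747070312, 27.517658233642578), 20.867210388183594)
nest timer ((657.2548217773438, -70.7408218383789), (71.90170288085938, 37.029083251953125), 2.0612540245056152) ((657.3643188476562, -70.37905883789062), 39.62347412109375)
nest dish ((634.1360473632812, -166.42665100097656), (50.45480728149414, 65.3073959350586), 89.4112548828125) ((634.092041015625, -173.79293823242188), 32.68708801269531)
timer ((535.0120849609375, -123.53824615478516), (59.12821578979492, 17.648395538330078), 88.95747375488281)
dish ((441.5535888671875, -42.19374084472656), 28.71674346923828) [441.8017 -41.8867]
```

```bash
python3 -m creep '[[-0.07,-0.04,0.8,0,0.6],[0,0,1,0,0.6],[0,0,1,0,0.6],[0,0,1,0,0.6],[0,0,0.9,0,0.6],[0,0,0.5,0,0.6],[0,0,0.17,0,0.6],[0,0,0,0,0.6]]'; python3 -m creep '[[0,0,0,0,0.2],[0,0,0,0,0.2],[0,0,0,0,0.2],[0,0,0,0,0.2],[0,0,0,0,0.2],[0,0,-0.6,0,0.2],[0,0,-1,0,0.2],[0,0,-1,0,0.2]]' 15; python3 d.py .657 -.0705 .03; python3 bag.py
```

```text
clock: 17.65
position: [0.5356, -0.1261, 0.0242]
ee_rot: [-2.238, -2.204, 0.001]
force: [-0.3, 0.5, 0.5]
width: 0.597
gripper_force: 0.0
clock: 18.65
position: [0.535, -0.125, 0.1291]
ee_rot: [-2.236, -2.205, 0.001]
force: [-0.6, -0.3, -0.7]
width: 0.224
gripper_force: 15.0
head 89.20905338544557 units [1.402 3.032 2.475] q [ 0.526  0.478 -0.539  1.841  0.304  0.907 -0.167] eff [ -1.86  -57.745  -7.149 -24.343   0.467  -1.184  -0.562]
q [ 0.526  0.478 -0.539  1.841  0.304  0.907 -0.167] elbow [ 0.209 -0.151  0.767] L2 0.423 upper -0.005 [ 0.174 -0.057  0.496] fore 0.128 [0.201 0.006 0.596] bag ymin -0.07774827568478461
```

```bash
python3 -m creep '[[0,0,0,-1,0.2],[0,0,0,-1,0.2],[0,0,0,-1,0.2],[0,0,0,-1,0.2],[0,0,0,-1,0.2],[0,0,0,-1,0.2],[0,0,0,-1,0.2],[0,0,0,-1,0.2],[0,0,0,-1,0.2],[0,0,0,-1,0.2],[0,0,0,-1,0.2],[0,0,0,-1,0.2]]';  python3 -m creep '[[0,0,0,-1,0.2],[0,0,0,-1,0.2],[0,0,0,-1,0.2],[0,0,0,-1,0.2],[0,0,0,-1,0.2],[0,0,0,-1,0.2],[0,0,0,-1,0.2],[0,0,0,-1,0.2],[0,0,0,-1,0.2],[0,0,0,-1,0.2],[0,0,0,-1,0.2],[0,0,0,-0.2,0.2]]'; python3 d.py .657 -.0705 .03; python3 bag.py
```

```text
clock: 20.15
position: [0.5352, -0.1251, 0.1281]
ee_rot: [-1.143, -2.926, 0.0]
force: [0.1, 0.2, -0.3]
width: 0.227
gripper_force: 15.0
clock: 21.65
position: [0.5353, -0.1252, 0.1281]
ee_rot: [0.055, -3.141, -0.0]
force: [0.3, 0.6, -0.3]
width: 0.228
gripper_force: 15.0
head -177.9952342220766 units [-3.091  1.26   2.451] q [ 0.782  0.602 -0.94   1.822  0.568  1.015  1.217] eff [ -0.026 -60.351 -15.016 -25.082   0.081   0.121   0.336]
q [ 0.782  0.602 -0.94   1.822  0.568  1.015  1.217] elbow [ 0.202 -0.245  0.732] L2 0.425 upper 0.009 [ 0.163 -0.062  0.455] fore 0.154 [ 0.237 -0.019  0.527] bag ymin -0.07774827568478461
```

```bash
python3 -m creep '[[-0.75,0.3,0,0,0.2],[-0.75,0.3,0,0,0.2],[0,0,0,0,0.2]]'; python3 bag.py; python3 d.py .657 -.0705 .03
```

```text
clock: 22.02
position: [0.5963, -0.0972, 0.1283]
ee_rot: [-0.056, 3.14, 0.002]
force: [-0.4, 0.8, -1.4]
width: 0.225
gripper_force: 15.0
q [ 0.66   0.671 -0.908  1.689  0.588  1.077  1.174] elbow [ 0.252 -0.24   0.709] L2 0.428 upper -0.012 [ 0.163 -0.062  0.455] fore 0.169 [ 0.237 -0.019  0.527] bag ymin -0.07774827568478461
head -177.97010685233354 units [-1.538  0.609  2.461] q [ 0.66   0.671 -0.908  1.689  0.588  1.077  1.174] eff [ -0.86  -66.619 -16.391 -26.853   0.187   0.009  -0.146]
```

```bash
cat > rad.py <<'E'
from h import *
from bag import *
np.set_printoptions(precision=3,suppress=True)
o=readout.observe(); E,l,u,f=clearance(o["joints"],o["position"]); S=np.array([0,0,.27])
W=np.array(o["position"])+[0,0,.37]
for n in ("side","top"):
    im=get(n); np.savez(f"pics/{n}r.npz",**im); vv,uu=np.mgrid[0:480,0:640]; A=world(im,uu.ravel(),vv.ravel())[im["z_map"].ravel()>0]
    for nm,a,b in(("upper",S,E),("fore",E,W)):
        L=np.linalg.norm(b-a); e=(b-a)/L; t=(A-a)@e; p=A-a-t[:,None]*e; d=np.linalg.norm(p,axis=1)
        for lo in np.arange(0,L,.07):
            m=(t>lo)&(t<lo+.07)&(d<.14); 
            if m.sum()>20: print(n,nm,"t %.2f"%lo,m.sum(),np.percentile(d[m],[5,25,50,75,95]),"mean off",p[m].mean(0))
E
python3 rad.py
```

```text
side upper t 0.00 3976 [0.061 0.067 0.082 0.099 0.131] mean off [ 0.049 -0.021 -0.04 ]
side upper t 0.07 2924 [0.057 0.063 0.067 0.084 0.127] mean off [ 0.042 -0.007 -0.028]
side upper t 0.14 3921 [0.058 0.064 0.068 0.086 0.129] mean off [ 0.044 -0.012 -0.032]
side upper t 0.21 5013 [0.051 0.063 0.071 0.104 0.133] mean off [ 0.053  0.003 -0.029]
side upper t 0.28 1274 [0.048 0.056 0.062 0.067 0.075] mean off [ 0.009 -0.048 -0.031]
side fore t 0.35 480 [0.044 0.056 0.063 0.066 0.068] mean off [-0.017 -0.023 -0.043]
side fore t 0.42 3106 [0.052 0.066 0.085 0.109 0.133] mean off [-0.024 -0.042 -0.068]
top upper t 0.21 1186 [0.074 0.086 0.106 0.125 0.137] mean off [ 0.088  0.049 -0.024]
top upper t 0.28 1861 [0.087 0.103 0.118 0.13  0.138] mean off [0.067 0.092 0.012]
top upper t 0.35 107 [0.041 0.042 0.043 0.044 0.044] mean off [0.024 0.034 0.005]
top upper t 0.42 377 [0.045 0.051 0.054 0.057 0.063] mean off [0.016 0.048 0.017]
top upper t 0.49 3061 [0.055 0.06  0.071 0.103 0.132] mean off [0.051 0.055 0.001]
top fore t 0.00 8857 [0.042 0.049 0.057 0.065 0.081] mean off [0.013 0.011 0.03 ]
top fore t 0.07 5639 [0.035 0.041 0.047 0.051 0.054] mean off [0.017 0.003 0.03 ]
top fore t 0.14 4860 [0.038 0.041 0.046 0.049 0.056] mean off [0.018 0.001 0.029]
top fore t 0.21 3850 [0.04  0.041 0.043 0.046 0.05 ] mean off [0.017 0.003 0.03 ]
top fore t 0.28 3435 [0.042 0.044 0.045 0.047 0.049] mean off [0.016 0.006 0.031]
top fore t 0.35 3491 [0.04  0.046 0.049 0.058 0.064] mean off [0.019 0.009 0.037]
top fore t 0.42 1129 [0.042 0.047 0.051 0.061 0.067] mean off [0.02  0.01  0.039]
```

```bash
cat > kin.py <<'E'
import numpy as np, itertools
from scipy.optimize import least_squares
from scipy.spatial.transform import Rotation as R
D=[([.6346,.2032,-.0139,1.9112,.0033,1.0276,-1.5158],(.3571,-.3222,.2266),-32.3),([.782,.602,-.94,1.822,.568,1.015,1.217],(.5353,-.1252,.1281),182.),([.66,.671,-.908,1.689,.588,1.077,1.174],(.5963,-.0972,.1283),182.03),([.659,.408,-.54,1.638,.225,1.159,.051],(.5407,-.2056,.2384),89.2),([.526,.478,-.539,1.841,.304,.907,-.167],(.535,-.125,.1291),89.2),([1.192,.434,.025,1.573,-.012,1.134,-.075],(.17,-.601,.2265),15.8)]
def fk(q,p,s,full=False):
    L1,L2,z0,lt,o1,o7,bx,by=p; z=lambda t:R.from_euler('z',t); y=lambda t:R.from_euler('y',t)
    R1=z(-(q[0]+o1))*y(q[1]); S=np.array([bx,by,z0]); E=S+R1.apply([0,0,L1]); R2=R1*z(s[0]*q[2])*y(q[3]); W=E+R2.apply([0,0,L2]); R3=R2*z(s[1]*q[4])*y(q[5])*z(s[2]*q[6]+o7); T=W+R3.apply([0,0,lt])
    return (S,E,W,T,R3) if full else (T,R3)
def res(p,s):
    r=[]
    for q,t,h in D:
        T,r3=fk(q,p,s); r+=list(T-t); H=R.from_matrix(np.array([[np.cos(np.radians(h)),np.sin(np.radians(h)),0],[np.sin(np.radians(h)),-np.cos(np.radians(h)),0],[0,0,-1]]))
        r+=list(.2*(r3.inv()*H).as_rotvec())
    return np.array(r)
best=None
for s in itertools.product((1,-1),repeat=3):
    for o in (0,1.57,3.14,-1.57):
        f=least_squares(res,[.56,.42,.27,.37,.1,o,0,0],args=(s,)) if 1 else 0
        if best is None or f.cost<best[0].cost: best=(f,s)
P,S_=best[0].x,best[1]
if __name__=="__main__": print(best[0].cost,S_,P.round(4)); print(best[0].fun.reshape(-1,6).round(4))
E
python3 kin.py
```

```text
8.644514076809553e-05 (-1, -1, -1) [ 0.5393  0.4312  0.304   0.3883  0.0669  1.5041 -0.0103 -0.0132]
[[ 0.0011  0.005  -0.0056 -0.      0.0001 -0.0001]
 [ 0.0029 -0.001   0.0043  0.0001 -0.0002  0.    ]
 [-0.0007 -0.002   0.0062  0.0004  0.0003 -0.    ]
 [ 0.0001 -0.0015 -0.0006 -0.0002  0.0001  0.0001]
 [-0.0024  0.0029 -0.0007 -0.0004 -0.0001  0.0001]
 [-0.0009 -0.0034 -0.0036  0.0001 -0.0001  0.    ]]
```

```bash
cat > sim.py <<'E'
from kin import *
from bag import seg
LO=np.array([-2.62,-.44,-1.27,.08,-1.32,.12,-2.74]); HI=np.array([2.62,2.09,1.32,2.57,4.46,2,2.74])
def jac(q):
    T,R0=fk(q,P,S_); J=np.zeros((6,7))
    for i in range(7):
        d=np.array(q,float); d[i]+=1e-5; t,r=fk(d,P,S_); J[:3,i]=(t-T)/1e-5; J[3:,i]=(r*R0.inv()).as_rotvec()/1e-5
    return J
def go(q,dp=(0,0,0),turn=0,n=20):
    q=np.array(q,float); T,_=fk(q,P,S_); dp=np.array(dp)
    for k in range(n):
        t,r=fk(q,P,S_); v=np.r_[T+dp*(k+1)/n-t,0,0,-np.radians(turn)/n]; q=np.clip(q+np.linalg.pinv(jac(q))@v,LO,HI)
    return q
def clr(q):
    S,E,W,_,_=fk(q,P,S_,True); return seg(S,E,.065)[0],seg(E,W,.06)[0]
if __name__=="__main__":
    np.set_printoptions(precision=3,suppress=True)
    E,B,C=[np.array(D[i][0]) for i in (4,1,2)]
    q=go(E,turn=-92.8); print(q,B,clr(B)); q=go(B,(.061,.028,0)); print(q,C,clr(C))
    A=D[3][0]; print(go(A,turn=87.2),"real [.431 .363 -.225 1.659 .087 1.13 -1.349]")
E
python3 sim.py
```

```text
[ 0.792  0.602 -0.956  1.845  0.581  1.001  1.195] [ 0.782  0.602 -0.94   1.822  0.568  1.015  1.217] (np.float64(0.04055101533463215), np.float64(0.17545839293472398))
[ 0.65   0.679 -0.904  1.679  0.593  1.082  1.169] [ 0.66   0.671 -0.908  1.689  0.588  1.077  1.174] (np.float64(0.020546823775748374), np.float64(0.1877674945354077))
[ 0.431  0.372 -0.218  1.639  0.086  1.139 -1.344] real [.431 .363 -.225 1.659 .087 1.13 -1.349]
```

```bash
cat > p1.py <<'E'
from sim import *
np.set_printoptions(precision=3,suppress=True)
C=np.array(D[2][0])
q=go(C,(.061,.027,0)); print("direct",q,clr(q)); q=go(q,(0,0,-.1)); print(" down",q,clr(q))
for t in (20,40,60,80):
    q=go(C,turn=-t); c1=clr(q); q=go(q,(.061,.027,0)); c2=clr(q); q=go(q,turn=t); c3=clr(q); q=go(q,(0,0,-.1)); print(t,c1,c2,c3,q,clr(q))
# loop at right/near: go back, turn, come, turn back
for back in ((-.1,0,0),(-.1,-.1,0),(0,-.2,0),(0,0,.15),(-.15,-.1,.15),(.1,-.15,0)):
    for t in (60,-60):
        b=np.array(back); q=go(C,b); q=go(q,turn=-t); q=go(q,-b); q=go(q,turn=t); print(back,t,q,clr(q))
E
python3 p1.py
```

```text
direct [ 0.54   0.751 -0.877  1.53   0.61   1.15   1.148] (np.float64(-0.002336294946236689), np.float64(0.19540806014875067))
 down [ 0.504  0.855 -0.802  1.603  0.702  0.992  1.082] (np.float64(-0.012219049501620338), np.float64(0.19662135497253436))
20 (np.float64(0.02345007750455412), np.float64(0.19374915524670733)) (np.float64(0.0013179091966090406), np.float64(0.20177651078816905)) (np.float64(-0.002283568451987461), np.float64(0.1954108280239198)) [ 0.504  0.855 -0.803  1.603  0.702  0.992  1.081] (np.float64(-0.012176704405741146), np.float64(0.19662293978961448))
40 (np.float64(0.027055818001978052), np.float64(0.20005953245563574)) (np.float64(0.0057012634261291995), np.float64(0.20851133611676248)) (np.float64(-0.002153239882424135), np.float64(0.1953728776860727)) [ 0.505  0.855 -0.803  1.604  0.704  0.991  1.08 ] (np.float64(-0.01208533302607312), np.float64(0.19657558334199582))
60 (np.float64(0.030145750282132344), np.float64(0.20660383551011324)) (np.float64(0.009302428971312116), np.float64(0.21551789917285696)) (np.float64(-0.0019985493028165657), np.float64(0.1952
[... 1400 characters left out ...]
591))
(0, 0, 0.15) -60 [ 0.68   0.685 -0.943  1.69   0.611  1.087  1.157] (np.float64(0.022057283041465883), np.float64(0.1902635733472674))
(-0.15, -0.1, 0.15) 60 [ 0.602  0.666 -0.784  1.631  0.465  1.111  1.15 ] (np.float64(0.012668246895596216), np.float64(0.19223364471973242))
(-0.15, -0.1, 0.15) -60 [ 0.712  0.72  -1.018  1.69   0.673  1.121  1.105] (np.float64(0.02427006583026116), np.float64(0.19493964861171698))
(0.1, -0.15, 0) 60 [ 0.645  0.66  -0.88   1.69   0.568  1.067  1.187] (np.float64(0.019301371249205973), np.float64(0.18588019321128924))
(0.1, -0.15, 0) -60 [ 0.67   0.677 -0.925  1.691  0.601  1.081  1.161] (np.float64(0.02127251086804484), np.float64(0.18865717890340525))
```

```bash
cat > p2.py <<'E'
from sim import *
np.set_printoptions(precision=3,suppress=True)
C=np.array(D[2][0])
def swiv(q,ds,n):
    T,r0=fk(q,P,S_); out=[]
    for k in range(n):
        J=jac(q); N=np.linalg.svd(J)[2][-1]; N*=-np.sign(N[2]) ; t,r=fk(q,P,S_); q=q+ds*N+np.linalg.pinv(J)@np.r_[T-t,(r0*r.inv()).as_rotvec()]; out.append(q.copy())
    return out
for name,tgt in (("timer",(.657,-.0705,.03)),("bottle",(.674,.028,.03)),("dishnest",(.6345,-.173,.01)),("dish",(.442,-.042,.01))):
    q=go(C,np.array(tgt)-fk(C,P,S_)[0]); print(name)
    for k,w in enumerate(swiv(q,.05,16)):
        if k%2==1: print("  ",w,np.round(clr(w),3), "ok" if ((w>LO)&(w<HI)).all() else "lim")
import itertools
print("loops"); res=[]
for b in itertools.product((-.15,0),(-.3,-.15),(0,.15,.3)):
    for t in (-60,-120,-170):
        q=go(C,b,n=15); q=go(q,turn=-t,n=30); q=go(q,-np.array(b),n=15); q=go(q,turn=t,n=30); e=np.linalg.norm(fk(q,P,S_)[0]-fk(C,P,S_)[0]); res.append((q[2],b,t,e,q.round(2)))
for r in sorted(res,key=lambda r:r[0])[:6]: print(r)
E
python3 p2.py
```

```text
timer
   [ 0.528  0.884 -0.857  1.604  0.758  1.013  1.039] [-0.008  0.203] ok
   [ 0.556  0.911 -0.916  1.604  0.81   1.044  1.003] [-0.006  0.207] ok
   [ 0.582  0.94  -0.976  1.604  0.861  1.077  0.969] [-0.004  0.208] ok
   [ 0.606  0.972 -1.035  1.604  0.912  1.113  0.936] [-0.001  0.209] ok
   [ 0.628  1.005 -1.094  1.604  0.962  1.152  0.905] [0.003 0.21 ] ok
   [ 0.648  1.04  -1.152  1.604  1.011  1.193  0.875] [0.006 0.212] ok
   [ 0.666  1.078 -1.21   1.604  1.059  1.236  0.848] [0.011 0.213] ok
   [ 0.681  1.117 -1.267  1.604  1.106  1.282  0.822] [0.012 0.215] ok
bottle
   [ 0.365  0.902 -0.849  1.558  0.754  1.033  0.911] [-0.038  0.181] ok
   [ 0.393  0.928 -0.909  1.558  0.806  1.063  0.876] [-0.034  0.188] ok
   [ 0.419  0.957 -0.969  1.558  0.858  1.096  0.842] [-0.031  0.194] ok
   [ 0.443  0.987 -1.029  1.558  0.91   1.131  0.81 ] [-0.028  0.194] ok
   [ 0.465  1.02  -1.088  1.558  0.96   1.169  0.779] [-0.025  0.194] ok
   [ 0.484  1.055 -1.147  1.558  1.01   1.21   0.75 ] [-0.022  0.194] ok
   [ 0.502  1.091 -1.205  1.558  1.06   1.252  0.723] [-0.019  0.195] ok

[... 1431 characters left out ...]
p.float64(0.0005646063436530173), array([ 0.8 ,  0.84, -1.22,  1.69,  0.83,  1.23,  0.98]))
(np.float64(-1.2157963489043655), (-0.15, -0.3, 0.3), -170, np.float64(0.0017403537943706498), array([ 0.8 ,  0.83, -1.22,  1.69,  0.82,  1.22,  0.99]))
(np.float64(-1.193582396564902), (-0.15, -0.15, 0.3), -120, np.float64(0.0012618167946764757), array([ 0.79,  0.82, -1.19,  1.69,  0.8 ,  1.21,  1.01]))
(np.float64(-1.1461013731389158), (-0.15, -0.3, 0.15), -170, np.float64(0.0009876692175656637), array([ 0.77,  0.79, -1.15,  1.69,  0.76,  1.18,  1.03]))
(np.float64(-1.1383978659252232), (0, -0.3, 0.3), -170, np.float64(0.0021711521571844755), array([ 0.78,  0.78, -1.14,  1.69,  0.75,  1.17,  1.04]))
```

```bash
cat > p3.py <<'E'
from p2 import swiv
from sim import *
import bag
np.set_printoptions(precision=3,suppress=True)
C=np.array(D[2][0]); 
for name,tgt in (("timer",(.657,-.0705,.03)),("bottle",(.674,.028,.03))):
    q=go(C,np.array(tgt)-fk(C,P,S_)[0]); print(name)
    for k,w in enumerate(swiv(q,-.05,60)):
        if k%5==4:
            S,E,W,_,_=fk(w,P,S_,True); print("  ",w,E,seg(S,E,.065),round(seg(E,W,.06)[0],3))
print("bag slice: for x bins, y bins -> top z")
B=bag.B
for x in np.arange(.12,.34,.03): print("%.2f"%x,[round(float(max(B[(abs(B[:,0]-x)<.015)&(abs(B[:,1]-y)<.01)][:,2],default=0)),2) for y in np.arange(-.14,.14,.02)])
E
python3 p3.py | grep -v "^   \[.*ok$\|lim$"
```

```text
timer
bottle
dishnest
dish
loops
(np.float64(-1.27), (-0.15, -0.15, 0.3), -170, np.float64(0.012716209853672212), array([ 0.8 ,  0.89, -1.27,  1.68,  0.89,  1.3 ,  0.93]))
(np.float64(-1.2249801805529317), (-0.15, -0.15, 0.15), -170, np.float64(0.0005646063436530173), array([ 0.8 ,  0.84, -1.22,  1.69,  0.83,  1.23,  0.98]))
(np.float64(-1.2157963489043655), (-0.15, -0.3, 0.3), -170, np.float64(0.0017403537943706498), array([ 0.8 ,  0.83, -1.22,  1.69,  0.82,  1.22,  0.99]))
(np.float64(-1.193582396564902), (-0.15, -0.15, 0.3), -120, np.float64(0.0012618167946764757), array([ 0.79,  0.82, -1.19,  1.69,  0.8 ,  1.21,  1.01]))
(np.float64(-1.1461013731389158), (-0.15, -0.3, 0.15), -170, np.float64(0.0009876692175656637), array([ 0.77,  0.79, -1.15,  1.69,  0.76,  1.18,  1.03]))
(np.float64(-1.1383978659252232), (0, -0.3, 0.3), -170, np.float64(0.0021711521571844755), array([ 0.78,  0.78, -1.14,  1.69,  0.75,  1.17,  1.04]))
timer
   [ 0.417  0.807 -0.646  1.604  0.574  0.926  1.174] [ 0.334 -0.195  0.677] (np.float64(-0.026494281918307154), array([ 0.175, -0.069,  0.471])) 0.182
   [ 0
[... 3424 characters left out ...]

0.12 [0.0, 0.0, 0.0, 0.0, 0.0, 0.0, 0.0, 0.0, 0.0, 0.0, 0.0, 0.0, 0.0, 0.0, 0.0]
0.15 [0.0, 0.0, 0.0, 0.0, 0.45, 0.0, 0.0, 0.0, 0.0, 0.0, 0.0, 0.0, 0.0, 0.0, 0.0]
0.18 [0.0, 0.0, 0.0, 0.46, 0.51, 0.55, 0.57, 0.58, 0.0, 0.0, 0.0, 0.0, 0.0, 0.0, 0.0]
0.21 [0.0, 0.0, 0.0, 0.45, 0.5, 0.53, 0.56, 0.6, 0.61, 0.61, 0.61, 0.61, 0.6, 0.61, 0.61]
0.24 [0.0, 0.0, 0.0, 0.0, 0.44, 0.5, 0.53, 0.54, 0.59, 0.59, 0.6, 0.6, 0.59, 0.59, 0.58]
0.27 [0.0, 0.0, 0.0, 0.0, 0.37, 0.4, 0.43, 0.49, 0.52, 0.54, 0.55, 0.54, 0.56, 0.57, 0.57]
0.30 [0.0, 0.0, 0.0, 0.0, 0.0, 0.41, 0.41, 0.41, 0.43, 0.48, 0.49, 0.49, 0.49, 0.49, 0.49]
0.33 [0.0, 0.0, 0.0, 0.0, 0.0, 0.0, 0.35, 0.37, 0.39, 0.42, 0.46, 0.47, 0.46, 0.46, 0.46]
```

Run:
```python
import numpy as np,cv2
a=np.load("pics/sider.npz")["pixels"]; cv2.imwrite("pics/siderv.png",a)
```

```text
(no output)
```

View pics/siderv.png

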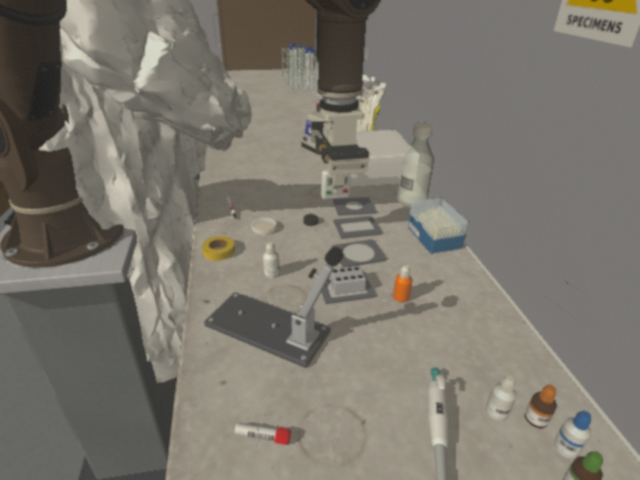

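```bash
cat > p4.py <<'E'
from sim import *
import itertools
np.set_printoptions(precision=3,suppress=True)
C=np.array(D[2][0]); T0=fk(C,P,S_)[0]
pts=[np.array(p) for p in itertools.product((.4,.5,.62),(-.2,-.35,-.5),(.13,.3,.45)) if .38<np.hypot(p[0],p[1])<.72 and not(p[2]>.4 and np.hypot(p[0],p[1])>.65)]
def path(q,steps):
    m=9
    for dp,t in steps:
        for k in range(4): q=go(q,np.array(dp)/4,t/4,n=3); m=min(m,min(clr(q)))
    e=np.linalg.norm(fk(q,P,S_)[0])
    return q,m
res=[]
for a,b in itertools.permutations(pts,2):
  for t in (60,110):
    q,m=path(C,[(a-T0,0),((0,0,0),t),(b-a,0),((0,0,0),-t)])
    dur=(np.linalg.norm(a-T0)+np.linalg.norm(b-a)+np.linalg.norm(b-T0))/.32+2*t/32
    if m>.0 : res.append((q[2],dur,m,a,b,t,q))
for r in sorted(res,key=lambda r:r[0])[:8]: print(*r)
E
timeout 500 python3 p4.py
```

```text
-1.27 8.954349295592706 0.044840900080880264 [ 0.4 -0.2  0.3] [ 0.4  -0.2   0.13] 110 [ 1.283  0.591 -1.27   2.085  0.689  0.994  1.237]
-1.27 8.723104744413632 0.044840900080880264 [ 0.4 -0.2  0.3] [ 0.5 -0.2  0.3] 110 [ 1.14   0.535 -1.27   1.641  0.528  1.392  1.336]
-1.27 9.376023062260334 0.044840900080880264 [ 0.4 -0.2  0.3] [ 0.5  -0.2   0.45] 110 [ 1.11   0.434 -1.27   1.344  0.428  1.687  1.436]
-1.27 9.764738528255535 0.05018246617993882 [ 0.4  -0.2   0.45] [ 0.4  -0.2   0.13] 110 [ 1.241  0.646 -1.27   2.063  0.74   1.092  1.103]
-1.27 6.281146454889882 0.05018246617993882 [ 0.4  -0.2   0.45] [ 0.4 -0.2  0.3] 60 [ 1.43   0.242 -1.27   1.849  0.248  1.246  1.654]
-1.27 9.406146454889882 0.05018246617993882 [ 0.4  -0.2   0.45] [ 0.4 -0.2  0.3] 110 [ 1.442  0.286 -1.27   1.84   0.305  1.277  1.519]
-1.27 10.175423547899832 0.05018246617993882 [ 0.4  -0.2   0.45] [ 0.4  -0.35  0.13] 110 [ 1.449  0.756 -1.27   1.914  0.813  1.138  1.461]
-1.27 9.860338622897403 0.05018246617993882 [ 0.4  -0.2   0.45] [ 0.4  -0.35  0.3 ] 110 [ 1.483  0.521 -1.27   1.667  0.531  1.407  1.613]
```

The bag may touch the upper arm on the way to the left nests (model clearance about 0). I go on in small steps and watch the joint efforts.

```bash
cat > e.py <<'E'
from h import *
from sim import clr
np.set_printoptions(precision=2,suppress=True)
for k in range(1):
    o=readout.observe(); print("pos",o["position"].round(4),"q",o["joints"].round(3),"eff",o["joint_efforts"],"F",o["force"],"clr",np.round(clr(o["joints"]),4))
E
python3 -m creep '[[0,0,0,0,0.2],[0,0,0,0,0.2]]' >/dev/null; python3 e.py
python3 -m creep '[[-0.3,0.12,0,0,0.2],[-0.3,0.12,0,0,0.2],[0,0,0,0,0.2],[0,0,0,0,0.2]]' >/dev/null; python3 e.py
python3 -m creep '[[-0.15,0.06,0,0,0.2],[-0.15,0.06,0,0,0.2],[0,0,0,0,0.2],[0,0,0,0,0.2]]' >/dev/null; python3 e.py
python3 -m creep '[[-0.1,0.04,0,0,0.2],[0,0,0,0,0.2],[0,0,0,0,0.2]]' >/dev/null; python3 e.py
```

```text
pos [ 0.59 -0.1   0.13] q [ 0.66  0.67 -0.91  1.69  0.59  1.08  1.18] eff [ -0.16 -67.31 -16.38 -25.6    0.01   0.09  -0.  ] F [ 0.75 -0.18 -0.2 ] clr [0.02 0.19]
pos [ 0.62 -0.09  0.13] q [ 0.62  0.7  -0.9   1.64  0.6   1.1   1.17] eff [ -0.45 -70.3  -17.04 -26.14   0.01   0.05  -0.01] F [ 0.39 -0.1  -0.91] clr [0.01 0.19]
pos [ 0.63 -0.08  0.13] q [ 0.6   0.71 -0.89  1.61  0.6   1.12  1.16] eff [ -0.23 -71.81 -17.17 -26.11   0.01   0.07  -0.  ] F [ 0.23  1.21 -0.68] clr [0.01 0.19]
pos [ 0.63 -0.08  0.13] q [ 0.59  0.72 -0.89  1.6   0.6   1.12  1.16] eff [ -0.1  -72.34 -17.19 -26.09   0.02   0.08  -0.  ] F [-0.11 -0.51 -0.78] clr [0.01 0.19]
```

```bash
cat > e.py <<'E'
import sys
from h import *
from sim import clr
o=readout.observe(); print("t %.1f"%o["clock"],"pos",o["position"].round(3),"q",o["joints"].round(3),"eff",o["joint_efforts"].round(2)[:4],"clr",np.round(clr(o["joints"]),4))
sys.exit(abs(o["joint_efforts"][0])>1.5)
E
python3 -m creep '[[-0.12,0.05,0,0,0.2],[0,0,0,0,0.2],[0,0,0,0,0.2]]' >/dev/null; python3 e.py &&
python3 -m creep '[[-0.12,0.05,0,0,0.2],[0,0,0,0,0.2],[0,0,0,0,0.2]]' >/dev/null; python3 e.py &&
python3 -m creep '[[-0.12,0.05,0,0,0.2],[0,0,0,0,0.2],[0,0,0,0,0.2]]' >/dev/null; python3 e.py &&
python3 -m creep '[[-0.12,0.05,0,0,0.2],[0,0,0,0,0.2],[0,0,0,0,0.2]]' >/dev/null; python3 e.py; python3 d.py .657 -.0705 .03
```

```text
t 24.1 pos [ 0.639 -0.079  0.128] q [ 0.58   0.722 -0.885  1.585  0.601  1.127  1.158] eff [ -0.12 -72.94 -17.29 -26.15] clr [0.0056 0.1939]
t 24.1 pos [ 0.639 -0.079  0.128] q [ 0.58   0.722 -0.885  1.585  0.601  1.127  1.158] eff [ -0.12 -72.94 -17.29 -26.15] clr [0.0056 0.1939]
t 24.1 pos [ 0.639 -0.079  0.128] q [ 0.58   0.722 -0.885  1.585  0.601  1.127  1.158] eff [ -0.12 -72.94 -17.29 -26.15] clr [0.0056 0.1939]
t 24.1 pos [ 0.639 -0.079  0.128] q [ 0.58   0.722 -0.885  1.585  0.601  1.127  1.158] eff [ -0.12 -72.94 -17.29 -26.15] clr [0.0056 0.1939]
head -177.99868194611076 units [-0.463  0.207  2.457] q [ 0.58   0.722 -0.885  1.585  0.601  1.127  1.158] eff [ -0.122 -72.936 -17.287 -26.154   0.015   0.079  -0.002]False
False
False
False
```

```bash
sed -i 's/sys.exit(\(.*\))$/sys.exit(int(\1))/' e.py
python3 -m creep '[[-0.12,0.05,0,0,0.2],[0,0,0,0,0.2],[0,0,0,0,0.2]]' >/dev/null; python3 e.py &&
python3 -m creep '[[-0.12,0.05,0,0,0.2],[0,0,0,0,0.2],[0,0,0,0,0.2]]' >/dev/null && python3 e.py &&
python3 -m creep '[[-0.12,0.06,0,0,0.2],[0,0,0,0,0.2],[0,0,0,0,0.2]]' >/dev/null && python3 e.py &&
python3 -m creep '[[-0.1,0.05,0,0,0.2],[0,0,0,0,0.2],[0,0,0,0,0.2]]' >/dev/null && python3 e.py; python3 d.py .657 -.0705 .03
```

```text
t 24.5 pos [ 0.644 -0.077  0.128] q [ 0.571  0.727 -0.882  1.573  0.603  1.133  1.156] eff [ -0.13 -73.52 -17.36 -26.2 ] clr [0.0039 0.1944]
t 24.9 pos [ 0.648 -0.075  0.128] q [ 0.563  0.733 -0.88   1.561  0.604  1.139  1.155] eff [ -0.13 -74.12 -17.43 -26.24] clr [0.0023 0.1947]
t 25.2 pos [ 0.653 -0.072  0.128] q [ 0.554  0.739 -0.878  1.549  0.605  1.144  1.153] eff [ -0.15 -74.71 -17.52 -26.28] clr [0.0005 0.1949]
t 25.6 pos [ 0.657 -0.07   0.128] q [ 0.546  0.744 -0.876  1.539  0.606  1.149  1.152] eff [ -0.12 -75.2  -17.56 -26.3 ] clr [-0.0009  0.1951]
head -177.99649019981106 units [-0.003 -0.003  2.457] q [ 0.546  0.744 -0.876  1.539  0.606  1.149  1.152] eff [ -0.124 -75.203 -17.56  -26.304   0.012   0.081  -0.001]
```

```bash
python3 -m creep '[[0,0,0.3,0,0.2],[0,0,0.3,0,0.2],[0,0,0,0,0.2],[0,0,0,0,0.2]]' >/dev/null; python3 e.py &&
python3 -m creep '[[0,0,0.3,0,0.2],[0,0,0.1,0,0.2],[0,0,0,0,0.2],[0,0,0,0,0.2]]' >/dev/null && python3 e.py &&
python3 -m creep '[[0,0,0.2,0,0.2],[0,0,0.2,0,0.2],[0,0,0,0,0.2],[0,0,0,0,0.2]]' >/dev/null && python3 e.py &&
python3 -m creep '[[0,0,0.2,0,0.2],[0,0,0.2,0,0.2],[0,0,0,0,0.2],[0,0,0,0,0.2]]' >/dev/null && python3 e.py &&
python3 -m creep '[[0,0,0.2,0,0.2],[0,0,0.2,0,0.2],[0,0,0,0,0.2],[0,0,0,0,0.2]]' >/dev/null && python3 e.py; python3 d.py .657 -.0705 .0275
```

```text
t 26.1 pos [ 0.657 -0.07   0.104] q [ 0.539  0.767 -0.861  1.561  0.628  1.11   1.135] eff [  0.11 -75.26 -17.41 -25.  ] clr [-0.0035  0.1944]
t 26.6 pos [ 0.657 -0.07   0.088] q [ 0.534  0.782 -0.851  1.574  0.643  1.084  1.123] eff [ 4.000e-02 -7.618e+01 -1.769e+01 -2.460e+01] clr [-0.0052  0.1942]
t 27.1 pos [ 0.657 -0.07   0.072] q [ 0.529  0.799 -0.84   1.587  0.659  1.059  1.111] eff [ 7.000e-02 -7.665e+01 -1.773e+01 -2.391e+01] clr [-0.0069  0.1942]
t 27.6 pos [ 0.657 -0.07   0.056] q [ 0.523  0.816 -0.829  1.598  0.674  1.034  1.1  ] eff [ 6.000e-02 -7.721e+01 -1.781e+01 -2.328e+01] clr [-0.0084  0.1946]
t 28.1 pos [ 0.657 -0.07   0.04 ] q [ 0.517  0.833 -0.817  1.609  0.69   1.01   1.087] eff [ 6.000e-02 -7.779e+01 -1.788e+01 -2.263e+01] clr [-0.0099  0.1952]
head -177.99951383663475 units [-0.002 -0.003  0.32 ] q [ 0.517  0.833 -0.817  1.609  0.69   1.01   1.087] eff [  0.06  -77.793 -17.877 -22.633   0.019   0.103  -0.006]
```

```bash
python3 -m creep '[[0,0,0.2,0,0.2],[0,0,0.08,0,0.2],[0,0,0,0,0.2],[0,0,0.05,0,0.2],[0,0,0,0,0.2]]'; python3 e.py && python3 -m creep '[[0,0,0,0,0.45],[0,0,0,0,0.45],[0,0,-0.4,0,0.45],[0,0,-1,0,0.45],[0,0,-1,0,0.45],[0,0,-1,0,0.45],[1,0,-1,0,0.45],[1,0,0,0,0.9],[1,0,0,0,0.9],[0,0,0,0,0.9]]'; python3 e.py
python3 - <<'E'
from h import *
im=get("wrist"); np.savez("pics/wrist5.npz",**im); cv2.imwrite("pics/wrist5.png",im["pixels"]); im=get("top"); np.savez("pics/top5.npz",**im); cv2.imwrite("pics/top5.png",im["pixels"]); 
vv,uu=np.mgrid[0:480,0:640]
H=world(im,uu.ravel(),vv.ravel()); 
T=H[(abs(H[:,0]-.657)<.05)&(abs(H[:,1]+.07)<.04)&(H[:,2]>.05)&(H[:,2]<.075)]; print(len(T), T[:,2].mean() if len(T) else 0,cv2.minAreaRect((T[:,:2]*1000).astype(np.float32)) if len(T) else 0)
E
```

```text
clock: 28.75
position: [0.6571, -0.0703, 0.0277]
ee_rot: [-0.055, 3.141, -0.0]
force: [-1.2, -0.7, 4.3]
width: 0.227
gripper_force: 15.1
t 28.8 pos [ 0.657 -0.07   0.028] q [ 0.512  0.847 -0.807  1.616  0.704  0.991  1.077] eff [ -0.12 -76.27 -17.32 -21.99] clr [-0.0109  0.1958]
clock: 30.0
position: [0.5347, -0.0749, 0.2043]
ee_rot: [0.055, -3.141, 0.004]
force: [0.5, -0.2, -0.0]
width: 0.726
gripper_force: 0.0
t 30.0 pos [ 0.535 -0.075  0.204] q [ 0.745  0.506 -1.001  1.755  0.468  1.142  1.206] eff [  0.73 -56.27 -13.88 -26.24] clr [0.046  0.1634]
0 0 0
```

View pics/top5.png

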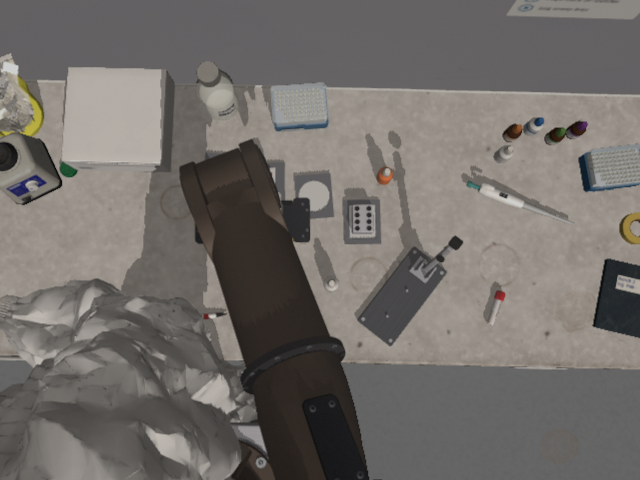

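```bash
cat > p5.py <<'E'
from sim import *
from bag import BAG
np.set_printoptions(precision=3,suppress=True)
c=np.array([.442,-.042])
def box(h,ctr,hx,hy,z0,z1):
    t=np.radians(h); l=(BAG[:,:2]-ctr); x=l@[np.cos(t),np.sin(t)]; y=l@[np.sin(t),-np.cos(t)]
    dx=np.maximum(abs(x)-hx,0); dy=np.maximum(abs(y)-hy,0); dz=np.maximum(np.maximum(z0-BAG[:,2],BAG[:,2]-z1),0); return np.sqrt(dx**2+dy**2+dz**2).min()
for h in range(90,300,15):
    t=np.radians(h); print(h,"palm %.3f"%box(h,c,.0375,.095,.07,.2),"cam %.3f"%box(h,c+.066*np.array([np.cos(t),np.sin(t)]),.03,.045,.13,.2))
print(BAG[(BAG[:,0]>.36)&(BAG[:,2]<.25)][:,1].min(),[ (round(x,2),BAG[(abs(BAG[:,0]-x)<.01)&(BAG[:,2]<.25)][:,1].min().round(3)) for x in np.arange(.32,.46,.02) if ((abs(BAG[:,0]-x)<.01)&(BAG[:,2]<.25)).any()])
q=readout.observe()["joints"] if 0 else None
from h import readout
q=readout.observe()["joints"]; T=fk(q,P,S_)[0]
for h in (182,260,275,285):
    w=go(q,turn=-(h-182.),n=40); w=go(w,np.array([.442,-.042,.15])-T); m=clr(w); w=go(w,(0,0,-.142)); print(h,w,np.round(m,3),np.round(clr(w),3))
E
python3 p5.py
```

```text
90 palm 0.007 cam 0.000
105 palm 0.023 cam 0.000
120 palm 0.043 cam 0.000
135 palm 0.047 cam 0.000
150 palm 0.041 cam 0.000
165 palm 0.021 cam 0.000
180 palm 0.001 cam 0.000
195 palm 0.000 cam 0.017
210 palm 0.000 cam 0.036
225 palm 0.000 cam 0.049
240 palm 0.000 cam 0.063
255 palm 0.000 cam 0.078
270 palm 0.007 cam 0.093
285 palm 0.023 cam 0.106
0.010904195867719929 [(np.float64(0.32), np.float64(-0.024)), (np.float64(0.34), np.float64(-0.007)), (np.float64(0.36), np.float64(0.006)), (np.float64(0.38), np.float64(0.011)), (np.float64(0.4), np.float64(0.032)), (np.float64(0.42), np.float64(0.155)), (np.float64(0.44), np.float64(0.195))]
182 [ 0.575  0.62  -0.77   2.171  0.747  0.637  0.874] [0.063 0.095] [0.014 0.067]
260 [ 0.684  0.778 -1.019  2.121  0.941  0.891  1.924] [0.05  0.114] [0.018 0.082]
275 [ 0.659  0.802 -1.035  2.101  0.961  0.957  2.098] [0.045 0.116] [0.014 0.085]
285 [ 0.64   0.816 -1.043  2.092  0.978  0.996  2.21 ] [0.041 0.117] [0.011 0.085]
```

```bash
python3 -m creep '[[0,0,0,-1,1],[0,0,0,-1,1],[0,0,0,-1,1],[0,0,0,-1,1],[0,0,0,-1,1],[0,0,0,-1,1],[0,0,0,-1,1],[0,0,0,-1,1],[0,0,0,-1,1],[0,0,0,-1,1],[0,0,0,-1,1],[0,0,0,-1,1]]' >/dev/null;  python3 -m creep '[[0,0,0,-1,1],[0,0,0,-1,1],[0,0,0,-1,1],[0,0,0,-1,1],[0,0,0,-1,1],[0,0,0,-1,1],[0,0,0,-1,1],[0,0,0,-1,1],[0,0,0,-1,1],[0,0,0,-1,1],[0,0,0,-1,1],[0,0,0,-0.5,1]]'; python3 e.py;  python3 d.py .443 -.0415 .006
```

```text
clock: 33.1
position: [0.5381, -0.0743, 0.2033]
ee_rot: [-2.335, 2.1, 0.0]
force: [-1.0, 0.7, 0.1]
width: 0.999
gripper_force: 0.0
t 33.1 pos [ 0.538 -0.074  0.203] q [ 0.855  0.631 -1.24   1.742  0.631  1.238  2.699] eff [ -0.06 -56.42 -18.73 -26.53] clr [0.0471 0.184 ]
head -83.93933551130773 units [-1.062  2.281  4.932] q [ 0.855  0.631 -1.24   1.742  0.631  1.238  2.699] eff [ -0.056 -56.417 -18.732 -26.531   0.049  -0.025  -0.156]
```

```bash
python3 -m creep '[[-0.3,0.57,0,0.3,1],[-0.26,0.57,0.6,0,1],[-0.26,0.57,0.7,0,1],[-0.25,0.57,0.7,0,1],[0,0,0,0,1]]'; python3 e.py;  python3 d.py .443 -.0415 .006
```

```text
clock: 33.72
position: [0.4403, -0.0399, 0.1218]
ee_rot: [2.312, -2.123, -0.003]
force: [0.3, 0.3, 0.8]
width: 0.997
gripper_force: 0.0
t 33.7 pos [ 0.44  -0.04   0.122] q [ 0.867  0.569 -1.214  2.063  0.656  0.974  2.53 ] eff [ -0.25 -46.46 -15.04 -20.72] clr [0.0521 0.1022]
head -85.12731237869244 units [ 0.046 -0.073  2.896] q [ 0.867  0.569 -1.214  2.063  0.656  0.974  2.53 ] eff [ -0.246 -46.457 -15.037 -20.719   0.114  -0.496  -0.545]
```

```bash
python3 -m creep '[[0.05,-0.07,0.6,0,1],[0,0,0.7,0,1],[0,0,0.7,0,1],[0,0,0.5,0,1],[0,0,0.28,0,1],[0,0,0.1,0,1],[0,0,0,0,1]]'; python3 e.py; python3 -m creep '[[0,0,0,0,0.5],[0,0,0,0,0.5],[0,0,0,0,0.5],[0,0,0,0,0.5],[0,0,-0.3,0,0.5],[0,0,-0.7,0,0.5],[0,0,-0.8,0,0.5],[0,0,-0.8,0,0.5],[0,0,0,0,0.5]]' 12; python3 d.py .6345 -.173 .009; python3 e.py
```

```text
clock: 34.6
position: [0.4459, -0.0418, 0.0083]
ee_rot: [-2.312, 2.126, -0.001]
force: [-0.4, -0.5, 0.7]
width: 1.002
gripper_force: 0.0
t 34.6 pos [ 0.446 -0.042  0.008] q [ 0.7    0.718 -1.001  2.154  0.908  0.779  2.321] eff [ -0.23 -54.76 -15.24 -15.02] clr [0.0227 0.0731]
clock: 35.72
position: [0.4466, -0.0415, 0.1143]
ee_rot: [-2.311, 2.125, -0.005]
force: [0.5, -0.4, -1.2]
width: 0.626
gripper_force: 12.0
head -85.21307394098419 units [ 3.665 -4.396  2.654] q [ 0.848  0.576 -1.186  2.063  0.67   0.953  2.525] eff [  0.39  -49.264 -16.069 -23.015  -0.516   0.482   0.551]
t 35.7 pos [ 0.447 -0.042  0.114] q [ 0.848  0.576 -1.186  2.063  0.67   0.953  2.525] eff [  0.39 -49.26 -16.07 -23.01] clr [0.0496 0.1033]
```

```bash
python3 -m creep '[[0,0,0,1,0.5],[0,0,0,1,0.5],[0,0,0,1,0.5],[0,0,0,1,0.5],[0,0,0,1,0.5],[0,0,0,0,0.5]]'>/dev/null; python3 d.py .635 -.173 .0095
```

```text
head -105.16116162150684 units [ 1.919 -5.448  2.551] q [ 0.799  0.531 -1.094  2.069  0.608  0.908  2.239] eff [ -0.131 -47.699 -13.253 -22.536  -0.061  -0.036  -0.647]
```

```bash
python3 -m creep '[[0.27,-0.78,0,0,0.5],[0.27,-0.78,0,0,0.5],[0.28,-0.78,0,0,0.5],[0.28,-0.78,0,0,0.5],[0.27,-0.78,0,0,0.5],[0.27,-0.78,0,0,0.5],[0.27,-0.78,0,0,0.5],[0,0,0.6,0,0.5],[0,0,0.6,0,0.5],[0,0,0,0,0.5]]'; python3 d.py .635 -.173 .0095; python3 e.py
```

```text
clock: 37.72
position: [0.6333, -0.1722, 0.0609]
ee_rot: [1.908, -2.491, -0.006]
force: [0.2, 0.4, 0.4]
width: 0.624
gripper_force: 12.0
head -105.09632551112735 units [ 0.006 -0.053  1.284] q [ 0.731  0.848 -0.928  1.598  0.743  1.089  2.479] eff [ -0.372 -75.711 -19.81  -22.326   0.325  -0.414  -0.196]
t 37.7 pos [ 0.633 -0.172  0.061] q [ 0.731  0.848 -0.928  1.598  0.743  1.089  2.479] eff [ -0.37 -75.71 -19.81 -22.33] clr [0.0228 0.2324]
```

```bash
python3 -m creep '[[0,-0.03,0.5,0,0.5],[0,0,0.4,0,0.5],[0,0,0.25,0,0.5],[0,0,0.1,0,0.5],[0,0,0,0,0.5],[0,0,0,0,0.5]]'; python3 -m creep '[[0,0,0,0,0.75],[0,0,0,0,0.75],[0,0,-0.3,0,0.75],[0,0,-0.8,0,0.75],[0,0,-1,0,0.75],[0,0,-1,0,0.75],[0,0,-1,0,0.75],[0,0,0,0,0.75]]'; python3 d.py .4473 -.212 .02; python3 e.py
python3 - <<'E'
from h import *
im=get("top"); np.savez("pics/top6.npz",**im); cv2.imwrite("pics/top6.png",im["pixels"]); 
im=get("wrist"); np.savez("pics/wrist6.npz",**im); cv2.imwrite("pics/wrist6.png",im["pixels"]);
E
```

```text
clock: 38.48
position: [0.6375, -0.1732, 0.0145]
ee_rot: [-1.908, 2.495, -0.001]
force: [0.3, 0.5, -0.4]
width: 0.624
gripper_force: 12.0
clock: 39.48
position: [0.6391, -0.1725, 0.1826]
ee_rot: [-1.905, 2.492, -0.007]
force: [0.5, -0.3, -0.5]
width: 0.746
gripper_force: 0.0
head -105.19151891851142 units [2.215 4.394 4.034] q [ 0.76   0.734 -1.004  1.479  0.634  1.271  2.564] eff [  0.733 -74.602 -19.255 -27.857  -0.09    0.583   0.235]
t 39.5 pos [ 0.639 -0.172  0.183] q [ 0.76   0.734 -1.004  1.479  0.634  1.271  2.564] eff [  0.73 -74.6  -19.26 -27.86] clr [0.0305 0.2324]
```

View pics/wrist6.png

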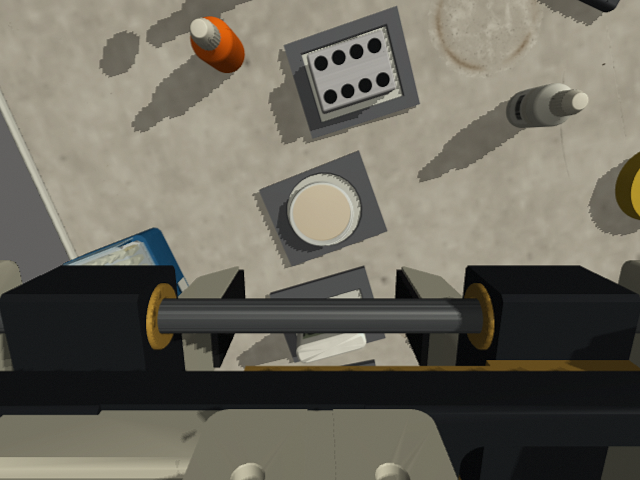

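Wrist view: the dish is at (322,210) in its nest and looks slightly off centre. The block is fine at (355,68). The bottle is at (545,105). I'll check the heights and centres.

```bash
cat > m7.py <<'E'
from h import *
np.set_printoptions(precision=4,suppress=True)
vv,uu=np.mgrid[0:480,0:640]
for f in ("wrist6","top6"):
    im=dict(np.load(f"pics/{f}.npz")); H=world(im,uu.ravel(),vv.ravel())
    def reg(x,y,rx,ry,lo,hi): return H[(abs(H[:,0]-x)<rx)&(abs(H[:,1]-y)<ry)&(H[:,2]>lo)&(H[:,2]<hi)]
    T=reg(.635,-.173,.04,.035,.0125,.03); print(f,"dish",len(T))
    if len(T)>30:
        A=np.c_[T[:,:2]-[.635,-.173],np.ones(len(T))]; c=np.linalg.lstsq(A,T[:,2],rcond=None)[0]; print(" plane",c,"circ",cv2.minEnclosingCircle((T[:,:2]*1000).astype(np.float32)))
    T=reg(.657,-.07,.05,.04,.05,.075); print("timer",len(T))
    if len(T)>30:
        A=np.c_[T[:,:2]-[.657,-.07],np.ones(len(T))]; c=np.linalg.lstsq(A,T[:,2],rcond=None)[0]; print(" plane",c,cv2.minAreaRect((T[:,:2]*1000).astype(np.float32)))
    T=reg(.447,-.212,.012,.012,.064,.08); print("bottle cap",len(T),T.mean(0) if len(T) else 0)
    T=reg(.447,-.212,.02,.02,.035,.06);print("body",cv2.minEnclosingCircle((T[:,:2]*1000).astype(np.float32)))
im=dict(np.load("pics/top6.npz")); print(im["z_map"][183,262:272])
cv2.imwrite("pics/top6c.png",cv2.resize(im["pixels"][140:260,190:400],None,fx=3.5,fy=3.5,interpolation=cv2.INTER_CUBIC))
E
python3 m7.py
```

```text
wrist6 dish 3258
 plane [-0.0007  0.0056  0.0175] circ ((636.2247314453125, -173.44703674316406), 28.80885124206543)
timer 1533
 plane [-0.0321  0.2325  0.0598] ((656.1033935546875, -70.38333892822266), (60.12594985961914, 21.46434211730957), 0.1876981556415558)
bottle cap 573 [ 0.4477 -0.2149  0.0708]
body ((445.7545471191406, -214.38623046875), 15.749640464782715)
top6 dish 0
timer 263
 plane [0.0082 0.2327 0.0593] ((658.8193969726562, -69.02620697021484), (60.84757995605469, 18.441560745239258), 1.902408480644226)
bottle cap 0 0
body ((442.49853515625, -200.0406494140625), 6.441596984863281)
[1.2916 1.2926 1.2909 1.2951 1.2969 1.293  1.2996 1.303  1.3335 1.3349]
```

View pics/top6c.png

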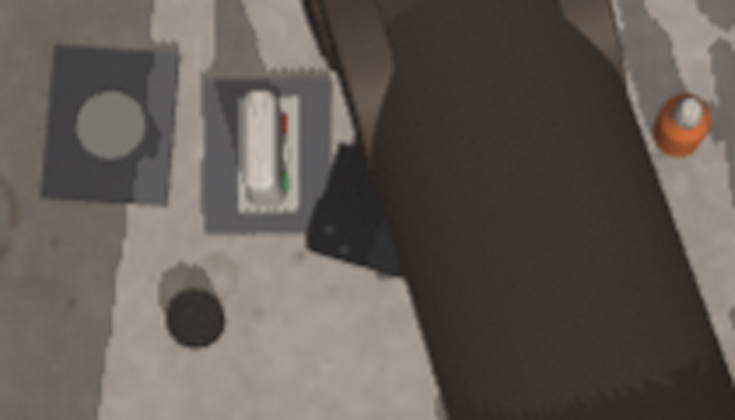

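Dish seated: centre (0.636,-0.173), top 17.5 mm, flat. The timer top appears sloped by 0.23. I'll compare that with its slope before the move.

Run:
```python
from h import *
np.set_printoptions(precision=4,suppress=True)
vv,uu=np.mgrid[0:480,0:640]
for f,x,y in (("top0",.536,-.1235),("wrist3",.536,-.1235),("wrist4",.536,-.1235),("wrist6",.657,-.07),("top6",.657,-.07)):
    im=dict(np.load(f"pics/{f}.npz")); H=world(im,uu.ravel(),vv.ravel())
    T=H[(abs(H[:,0]-x)<.045)&(abs(H[:,1]-y)<.045)&(H[:,2]>.05)&(H[:,2]<.075)]
    A=np.c_[T[:,:2]-[x,y],np.ones(len(T))]; print(f,len(T),np.linalg.lstsq(A,T[:,2],rcond=None)[0],T[:,2].min(),T[:,2].max())
    W=H[(abs(H[:,0]-x)<.05)&(abs(H[:,1]-y)<.05)&(H[:,2]>.011)&(H[:,2]<.049)]; print("  side pts",len(W),[(round(z,3),W[abs(W[:,2]-z)<.004][:,:2].mean(0).round(4)) for z in (.015,.025,.035,.045) if (abs(W[:,2]-z)<.004).any()])
```

```text
top0 254 [ 0.0708 -0.0089  0.0575] 0.05075113479976001 0.06377966034183258
  side pts 104 [(0.015, array([ 0.5263, -0.1195])), (0.025, array([ 0.526 , -0.1252])), (0.035, array([ 0.5273, -0.125 ])), (0.045, array([ 0.529 , -0.1255]))]
wrist3 1328 [-0.0842  0.0194  0.057 ] 0.05016925136899136 0.05972613298854634
  side pts 775 [(0.015, array([ 0.5417, -0.1368])), (0.025, array([ 0.5422, -0.1354])), (0.035, array([ 0.542 , -0.1356])), (0.045, array([ 0.5417, -0.1356]))]
wrist4 1173 [-0.021  -0.0102  0.057 ] 0.050198081345899204 0.0595319574660233
  side pts 349 [(0.015, array([ 0.5338, -0.1116])), (0.025, array([ 0.5364, -0.1015])), (0.035, array([ 0.5284, -0.1133])), (0.045, array([ 0.5326, -0.1187]))]
wrist6 1533 [-0.0321  0.2325  0.0598] 0.050035728181273054 0.06251155883387705
  side pts 80 [(0.035, array([ 0.6839, -0.0769])), (0.045, array([ 0.677 , -0.0785]))]
top6 263 [0.0082 0.2327 0.0593] 0.050020069918481846 0.06900493411054831
  side pts 134 [(0.015, array([ 0.655 , -0.0691])), (0.025, array([ 0.6519, -0.0767])), (0.035, array([ 0.6308, -0.0724])), (0.045, array([ 0.645 , -0.0734]))]
```

```bash
cat > m8.py <<'E'
from h import *
np.set_printoptions(precision=4,suppress=True)
vv,uu=np.mgrid[0:480,0:640]
im=get("side"); np.savez("pics/side7.npz",**im); H=world(im,uu.ravel(),vv.ravel())
T=H[(abs(H[:,0]-.657)<.036)&(abs(H[:,1]+.07)<.045)&(H[:,2]>.004)&(H[:,2]<.075)]
for z in np.arange(.006,.07,.006):
    s=T[abs(T[:,2]-z)<.003]
    if len(s): print("z %.3f n %d y %s x %.3f..%.3f"%(z,len(s),np.percentile(s[:,1],[10,50,90]).round(4),s[:,0].min(),s[:,0].max()))
E
python3 m8.py; python3 e.py
```

```text
z 0.006 n 253 y [-0.1098 -0.0961 -0.067 ] x 0.621..0.693
z 0.012 n 57 y [-0.0839 -0.0809 -0.0772] x 0.626..0.687
z 0.018 n 50 y [-0.0855 -0.0825 -0.0784] x 0.626..0.686
z 0.024 n 72 y [-0.0845 -0.0814 -0.0783] x 0.626..0.684
z 0.030 n 52 y [-0.0827 -0.0806 -0.0783] x 0.626..0.685
z 0.036 n 64 y [-0.0829 -0.0813 -0.0773] x 0.627..0.687
z 0.042 n 66 y [-0.0831 -0.0802 -0.0768] x 0.626..0.687
z 0.048 n 63 y [-0.0826 -0.0802 -0.0765] x 0.627..0.687
z 0.054 n 65 y [-0.0818 -0.0795 -0.0761] x 0.627..0.686
z 0.060 n 126 y [-0.0801 -0.0742 -0.0657] x 0.628..0.687
t 39.6 pos [ 0.637 -0.173  0.178] q [ 0.76   0.738 -1.001  1.483  0.635  1.27   2.564] eff [ -0.24 -75.21 -19.75 -27.45] clr [0.0304 0.2325]
```

Run:
```python
from h import *
np.set_printoptions(precision=4,suppress=True)
vv,uu=np.mgrid[0:480,0:640]
for f,x,y,ax in (("top0",.536,-.1235,0),("wrist3",.536,-.1235,0),("wrist4",.536,-.1235,0),("wrist6",.657,-.07,1),("top6",.657,-.07,1)):
    im=dict(np.load(f"pics/{f}.npz")); H=world(im,uu.ravel(),vv.ravel())
    T=H[(abs(H[:,0]-x)<(.045 if ax else .03))&(abs(H[:,1]-y)<(.03 if ax else .045))&(H[:,2]>.03)&(H[:,2]<.075)]; o=(x,y)[ax]
    print(f,[(round(d,3),T[abs(T[:,ax]-o-d)<.002][:,2].max().round(4),np.median(T[abs(T[:,ax]-o-d)<.002][:,2]).round(4)) for d in np.arange(-.016,.017,.004) if (abs(T[:,ax]-o-d)<.002).any()])
```

```text
top0 [(np.float64(-0.008), np.float64(0.0628), np.float64(0.0456)), (np.float64(-0.004), np.float64(0.0623), np.float64(0.057)), (np.float64(0.0), np.float64(0.0627), np.float64(0.0578)), (np.float64(0.004), np.float64(0.0638), np.float64(0.0583)), (np.float64(0.008), np.float64(0.0619), np.float64(0.0581)), (np.float64(0.012), np.float64(0.0597), np.float64(0.0554))]
wrist3 [(np.float64(-0.012), np.float64(0.0567), np.float64(0.0549)), (np.float64(-0.008), np.float64(0.0597), np.float64(0.057)), (np.float64(-0.004), np.float64(0.0597), np.float64(0.0575)), (np.float64(0.0), np.float64(0.0596), np.float64(0.0574)), (np.float64(0.004), np.float64(0.0592), np.float64(0.0574)), (np.float64(0.008), np.float64(0.0591), np.float64(0.048))]
wrist4 [(np.float64(-0.012), np.float64(0.0576), np.float64(0.0445)), (np.float64(-0.008), np.float64(0.0593), np.float64(0.0569)), (np.float64(-0.004), np.float64(0.0595), np.float64(0.0573)), (np.float64(0.0), np.float64(0.0593), np.float64(0.0573)), (np.float64(0.004), np.float64(0.0593), np.float64(0.0573)), (np.float64(0.008), np.float64(0.0586), np.float64(0.0557))]
wrist6 [(np.float64(-0.012), np.float64(0.0541), np.float64(0.0512)), (np.float64(-0.008), np.float64(0.0621), np.float64(0.0573)), (np.float64(-0.004), np.float64(0.0623), np.float64(0.0605)), (np.float64(0.0), np.float64(0.0625), np.float64(0.0605)), (np.float64(0.004), np.float64(0.0622), np.float64(0.0605)), (np.float64(0.008), np.float64(0.0619), np.float64(0.0601)), (np.float64(0.012), np.float64(0.0581), np.float64(0.0578))]
top6 [(np.float64(-0.008), np.float64(0.0616), np.float64(0.0507)), (np.float64(-0.004), np.float64(0.0658), np.float64(0.0592)), (np.float64(0.0), np.float64(0.0673), np.float64(0.0611)), (np.float64(0.004), np.float64(0.069), np.float64(0.0604)), (np.float64(0.008), np.float64(0.0669), np.float64(0.06)), (np.float64(0.012), np.float64(0.062), np.float64(0.0593))]
```

The timer is seated flat: its top is at 60.5 mm against 57.3 mm before, and the front face is vertical. Next is the bottle. I'll simulate the bag clearance for the options.

```bash
cat > p6.py <<'E'
from sim import *
from h import readout
np.set_printoptions(precision=3,suppress=True)
q0=readout.observe()["joints"]; T0=fk(q0,P,S_)[0]; off=T0-readout.observe()["position"]
def to(q,t,turn=0):
    return go(go(q,np.array(t)+off-fk(q,P,S_)[0]),turn=turn,n=30)
def show(n,q): print(n,q,np.round(clr(q),4))
def end(q,h0,h):
    q=to(q,(.674,.028,.14)); q=to(q,(.674,.028,.14),-(h-h0)); show("  nest hi %d"%h,q); q=to(q,(.674,.028,.025)); show("  nest lo",q)
for h in (255,):
    q=to(q0,(.447,-.213,.18)); show("hover",q); q=to(q,(.447,-.213,.022)); show("grasp",q); q=to(q,(.447,-.213,.14)); 
    for hh in (255,270,285): end(q,h,hh)
    # loop: turn +t at high near place, lower, turn back
    for t in (60,100):
      for a,b in (((.42,-.2,.3),(.42,-.2,.14)),((.42,-.2,.4),(.45,-.2,.2)),((.4,-.2,.45),(.42,-.2,.3))):
        w=to(q,a); w=to(w,a,t); m=clr(w)[0]; w=to(w,b); m=min(m,clr(w)[0]); w=to(w,b,-t); show("loop %d %s %s min %.3f"%(t,a,b,m),w); end(w,255,270)
E
python3 p6.py
```

```text
hover [ 1.199  0.496 -1.159  1.903  0.518  1.089  2.704] [0.081 0.195]
grasp [ 1.013  0.693 -0.921  2.045  0.785  0.806  2.492] [0.06 0.17]
  nest hi 255 [ 0.414  0.788 -0.945  1.468  0.655  1.229  2.262] [-0.026  0.182]
  nest lo [ 0.381  0.903 -0.863  1.555  0.757  1.053  2.19 ] [-0.035  0.184]
  nest hi 270 [ 0.437  0.813 -1.002  1.468  0.701  1.253  2.491] [-0.023  0.185]
  nest lo [ 0.405  0.928 -0.919  1.555  0.806  1.081  2.418] [-0.032  0.19 ]
  nest hi 285 [ 0.458  0.839 -1.059  1.47   0.747  1.278  2.721] [-0.02  0.19]
  nest lo [ 0.428  0.953 -0.973  1.557  0.855  1.11   2.647] [-0.029  0.195]
loop 60 (0.42, -0.2, 0.3) (0.42, -0.2, 0.14) min 0.078 [ 1.206  0.538 -1.177  1.997  0.586  1.035  2.476] [0.081 0.176]
  nest hi 270 [ 0.434  0.84  -1.03   1.441  0.723  1.302  2.333] [-0.025  0.188]
  nest lo [ 0.407  0.954 -0.949  1.528  0.825  1.133  2.263] [-0.033  0.194]
loop 60 (0.42, -0.2, 0.4) (0.45, -0.2, 0.2) min 0.079 [ 1.186  0.523 -1.22   1.851  0.529  1.193  2.435] [0.08  0.203]
  nest hi 270 [ 0.43   0.851 -1.036  1.427  0.727  1.323  2.254] [-0.026  0.189]
  nest lo 
[... 478 characters left out ...]
 [ 0.454  0.866 -1.084  1.442  0.764  1.326  2.304] [-0.021  0.193]
  nest lo [ 0.429  0.979 -1.001  1.529  0.868  1.161  2.235] [-0.03   0.197]
loop 100 (0.42, -0.2, 0.4) (0.45, -0.2, 0.2) min 0.080 [ 1.199  0.574 -1.27   1.841  0.584  1.243  2.35 ] [0.079 0.21 ]
  nest hi 270 [ 0.43   0.883 -1.076  1.403  0.762  1.376  2.196] [-0.025  0.192]
  nest lo [ 0.409  0.996 -1.     1.49   0.861  1.212  2.13 ] [-0.035  0.198]
loop 100 (0.4, -0.2, 0.45) (0.42, -0.2, 0.3) min 0.095 [ 1.286  0.385 -1.27   1.729  0.383  1.403  2.391] [0.089 0.209]
  nest hi 270 [ 0.385  0.868 -1.003  1.367  0.71   1.391  2.075] [-0.034  0.186]
  nest lo [ 0.366  0.981 -0.934  1.454  0.801  1.224  2.013] [-0.042  0.194]
```

```bash
python3 -m creep '[[0,0,0,1,0.75],[0,0,0,1,0.75],[0,0,0,1,0.75],[0,0,0,1,0.75],[0,0,0,1,0.75],[0,0,0,0,0.75]]'>/dev/null; python3 d.py .447 -.213 .022
```

```text
head -125.17143973463237 units [3.538 3.293 3.878] q [ 0.725  0.707 -0.922  1.487  0.579  1.239  2.255] eff [ -0.097 -73.578 -17.182 -27.488  -0.03   -0.006  -0.7  ]
```

```bash
python3 -m creep '[[0.6,0.55,0,0,0.75],[0.6,0.55,0,0,0.75],[0.6,0.55,0,0,0.75],[0.6,0.55,0,0,0.75],[0.6,0.55,0,0,0.75],[0.54,0.54,0,0,0.75],[0,0,0,0,0.75],[0,0,0,0,0.75]]'; python3 d.py .447 -.213 .022
python3 - <<'E'
from h import *
im=get("top"); vv,uu=np.mgrid[0:480,0:640]; H=world(im,uu.ravel(),vv.ravel())
im=get("wrist"); W=world(im,uu.ravel(),vv.ravel())
for n,H in (("top",H),("wrist",W)):
    T=H[(abs(H[:,0]-.447)<.02)&(abs(H[:,1]+.213)<.02)&(H[:,2]>.062)&(H[:,2]<.08)]; print(n,len(T),T.mean(0) if len(T) else "")
E
```

```text
clock: 41.38
position: [0.4484, -0.213, 0.1779]
ee_rot: [-1.446, 2.788, -0.0]
force: [-0.1, 0.2, 0.2]
width: 0.75
gripper_force: 0.0
head -125.16232904137279 units [0.022 0.031 3.898] q [ 1.112  0.481 -1.049  1.886  0.48   1.053  2.393] eff [  0.924 -50.118 -12.67  -26.225   0.081   0.123   0.042]
top 0 
wrist 398 [ 0.44373533 -0.21580378  0.07088972]
```

```bash
python3 -m creep '[[0.05,0.04,0.6,0,0.75],[0,0,0.9,0,0.75],[0,0,0.9,0,0.75],[0,0,0.8,0,0.75],[0,0,0.5,0,0.75],[0,0,0.18,0,0.75],[0,0,0,0,0.75]]'; python3 -m creep '[[0,0,0,0,0.2],[0,0,0,0,0.2],[0,0,0,0,0.2],[0,0,0,0,0.2],[0,0,0,0,0.2],[0,0,-0.5,0,0.2],[0,0,-1,0,0.2],[0,0,-1,0,0.2],[0,0,-0.5,0,0.2],[0,0,0,0,0.2]]' 12; python3 e.py
python3 -m creep '[[0,0,0,-1,0.2],[0,0,0,-1,0.2],[0,0,0,-1,0.2],[0,0,0,-1,0.2],[0,0,0,-1,0.2],[0,0,0,0,0.2]]'>/dev/null; python3 d.py .6 -.06 .13; python3 e.py
```

```text
clock: 42.35
position: [0.446, -0.2133, 0.0227]
ee_rot: [-1.447, 2.788, 0.001]
force: [0.3, 0.7, 0.2]
width: 0.745
gripper_force: 0.0
clock: 43.6
position: [0.446, -0.2142, 0.1434]
ee_rot: [-1.444, 2.789, -0.003]
force: [-0.2, -0.2, -1.5]
width: 0.335
gripper_force: 12.0
t 43.6 pos [ 0.446 -0.214  0.143] q [ 1.085  0.516 -1.013  1.933  0.528  0.984  2.351] eff [  0.27 -53.67 -14.1  -26.13] clr [0.0731 0.1874]
head -105.22561099670096 units [-4.725 -2.739  0.277] q [ 1.133  0.561 -1.1    1.932  0.589  1.019  2.641] eff [  0.107 -51.988 -15.328 -24.794   0.22    0.072   0.65 ]
t 44.4 pos [ 0.445 -0.214  0.141] q [ 1.133  0.561 -1.1    1.932  0.589  1.019  2.641] eff [  0.11 -51.99 -15.33 -24.79] clr [0.0748 0.1923]
```

```bash
python3 -m creep '[[-0.79,-0.46,0,0,0.2],[-0.79,-0.46,0,0,0.2],[-0.79,-0.46,0,0,0.2],[-0.79,-0.46,0,0,0.2],[-0.79,-0.46,0,0,0.2],[-0.77,-0.44,0,0,0.2],[0,0,0,0,0.2]]'; python3 e.py && python3 -m creep '[[0,0,0,-1,0.2],[0,0,0,-1,0.2],[0,0,0,-1,0.2],[0,0,0,-1,0.2],[0,0,0,0,0.2]]' >/dev/null; python3 e.py; python3 d.py .674 .028 .14
```

```text
clock: 45.22
position: [0.6017, -0.0572, 0.1419]
ee_rot: [-1.91, 2.493, 0.002]
force: [-0.4, 0.9, -0.1]
width: 0.337
gripper_force: 12.0
t 45.2 pos [ 0.602 -0.057  0.142] q [ 0.64   0.694 -1.001  1.67   0.634  1.137  2.343] eff [ -1.52 -66.36 -18.4  -26.49] clr [0.0161 0.1846]
t 45.2 pos [ 0.602 -0.057  0.142] q [ 0.64   0.694 -1.001  1.67   0.634  1.137  2.343] eff [ -1.52 -66.36 -18.4  -26.49] clr [0.0161 0.1846]
head -105.08673758276419 units [-2.527 -1.192  0.051] q [ 0.64   0.694 -1.001  1.67   0.634  1.137  2.343] eff [ -1.515 -66.362 -18.404 -26.492   0.155  -0.09   -0.282]
```

Only a deceleration transient. I'll turn further, then creep on in small steps.

```bash
python3 -m creep '[[0,0,0,-1,0.2],[0,0,0,-1,0.2],[0,0,0,-1,0.2],[0,0,0,-1,0.2],[0,0,0,0,0.2],[0,0,0,0,0.2]]' >/dev/null; python3 e.py; python3 d.py .674 .028 .14
```

```text
t 46.0 pos [ 0.6   -0.061  0.142] q [ 0.674  0.723 -1.064  1.669  0.68   1.168  2.586] eff [  0.15 -66.95 -19.56 -24.94] clr [0.0189 0.1894]
head -89.34653058303861 units [-2.2   -1.867  0.055] q [ 0.674  0.723 -1.064  1.669  0.68   1.168  2.586] eff [  0.146 -66.955 -19.556 -24.937   0.11    0.026   0.019]
```

```bash
python3 -m creep '[[-0.24,-0.2,0,0,0.2],[-0.24,-0.2,0,0,0.2],[0,0,0,0,0.2],[0,0,0,0,0.2]]' >/dev/null; python3 e.py && python3 -m creep '[[-0.24,-0.2,0,0,0.2],[0,0,0,0,0.2],[0,0,0,0,0.2]]' >/dev/null && python3 e.py && python3 -m creep '[[-0.2,-0.18,0,0,0.2],[0,0,0,0,0.2],[0,0,0,0,0.2]]' >/dev/null && python3 e.py && python3 -m creep '[[-0.15,-0.13,0,0,0.2],[0,0,0,0,0.2],[0,0,0,0,0.2]]' >/dev/null && python3 e.py && python3 -m creep '[[-0.15,-0.13,0,0,0.2],[0,0,0,0,0.2],[0,0,0,0,0.2]]' >/dev/null && python3 e.py && python3 -m creep '[[-0.1,-0.08,0,0,0.2],[0,0,0,0,0.2],[0,0,0,0,0.2]]' >/dev/null && python3 e.py &&  python3 -m creep '[[-0.1,-0.08,0,0,0.2],[0,0,0,0,0.2],[0,0,0,0,0.2]]' >/dev/null && python3 e.py; python3 d.py .674 .028 .14
```

```text
t 46.5 pos [ 0.617 -0.041  0.143] q [ 0.622  0.739 -1.054  1.632  0.685  1.184  2.564] eff [ -0.7  -69.07 -20.17 -25.2 ] clr [0.0105 0.1888]
t 46.9 pos [ 0.624 -0.031  0.143] q [ 0.597  0.747 -1.049  1.614  0.687  1.192  2.553] eff [ -0.46 -70.03 -20.21 -25.21] clr [0.0064 0.1886]
t 47.2 pos [ 0.631 -0.023  0.143] q [ 0.576  0.755 -1.044  1.596  0.689  1.199  2.545] eff [ -0.37 -70.93 -20.29 -25.24] clr [0.0027 0.1884]
t 47.6 pos [ 0.637 -0.017  0.143] q [ 0.56   0.761 -1.04   1.583  0.69   1.205  2.539] eff [ -0.28 -71.59 -20.33 -25.24] clr [0.     0.1882]
t 48.0 pos [ 0.642 -0.011  0.143] q [ 0.544  0.767 -1.037  1.57   0.692  1.211  2.533] eff [ -0.28 -72.26 -20.41 -25.26] clr [-0.0027  0.188 ]
t 48.4 pos [ 0.645 -0.007  0.143] q [ 0.534  0.77  -1.034  1.561  0.693  1.214  2.529] eff [ -0.19 -72.67 -20.41 -25.25] clr [-0.0045  0.1878]
t 48.7 pos [ 0.648 -0.003  0.143] q [ 0.524  0.774 -1.032  1.553  0.694  1.218  2.525] eff [ -0.19 -73.09 -20.46 -25.26] clr [-0.0062  0.1875]
head -89.19302209409132 units [-0.759 -0.661  0.068] q [ 0.524  0.774 -1.032  1.553  0.694  1.218  2.525] eff [ -0.187 -73.092 -20.457 -25.263   0.087   0.005  -0.004]
```

```bash
sed -i 's/>1.5/>0.9/' e.py; python3 -m creep '[[-0.1,-0.09,0,0,0.2],[0,0,0,0,0.2],[0,0,0,0,0.2]]' >/dev/null; python3 e.py && python3 -m creep '[[-0.1,-0.08,0,0,0.2],[0,0,0,0,0.2],[0,0,0,0,0.2]]' >/dev/null && python3 e.py && python3 -m creep '[[-0.1,-0.09,0,0,0.2],[0,0,0,0,0.2],[0,0,0,0,0.2]]' >/dev/null && python3 e.py && python3 -m creep '[[-0.09,-0.08,0,0,0.2],[0,0,0,0,0.2],[0,0,0,0,0.2]]' >/dev/null && python3 e.py && python3 -m creep '[[-0.09,-0.08,0,0,0.2],[0,0,0,0,0.2],[0,0,0,0,0.2]]' >/dev/null && python3 e.py && python3 -m creep '[[-0.09,-0.08,0,0,0.2],[0,0,0,0,0.2],[0,0,0,0,0.2]]' >/dev/null && python3 e.py &&  python3 -m creep '[[-0.09,-0.08,0,0,0.2],[0,0,0,0,0.2],[0,0,0,0,0.2]]' >/dev/null && python3 e.py &&  python3 -m creep '[[-0.09,-0.08,0,0,0.2],[0,0,0,0,0.2],[0,0,0,0,0.2]]' >/dev/null && python3 e.py; python3 d.py .674 .028 .14
```

```text
t 49.1 pos [0.652 0.001 0.143] q [ 0.514  0.778 -1.03   1.544  0.695  1.222  2.522] eff [ -0.19 -73.56 -20.5  -25.29] clr [-0.0081  0.1873]
t 49.5 pos [0.655 0.005 0.143] q [ 0.504  0.782 -1.027  1.535  0.696  1.226  2.518] eff [ -0.19 -73.99 -20.54 -25.29] clr [-0.0099  0.1871]
t 49.9 pos [0.658 0.009 0.143] q [ 0.493  0.786 -1.025  1.525  0.697  1.23   2.515] eff [ -0.19 -74.47 -20.58 -25.31] clr [-0.0119  0.1868]
t 50.2 pos [0.661 0.013 0.143] q [ 0.484  0.79  -1.023  1.516  0.698  1.233  2.512] eff [ -0.17 -74.9  -20.61 -25.32] clr [-0.0137  0.1866]
t 50.6 pos [0.665 0.017 0.143] q [ 0.475  0.793 -1.021  1.508  0.698  1.237  2.51 ] eff [ -0.17 -75.33 -20.65 -25.34] clr [-0.0156  0.1863]
t 51.0 pos [0.668 0.02  0.143] q [ 0.465  0.797 -1.019  1.499  0.699  1.241  2.507] eff [ -0.17 -75.77 -20.68 -25.35] clr [-0.0174  0.186 ]
t 51.4 pos [0.671 0.024 0.143] q [ 0.456  0.801 -1.016  1.489  0.7    1.245  2.505] eff [ -0.17 -76.21 -20.71 -25.36] clr [-0.0193  0.1857]
t 51.7 pos [0.674 0.028 0.143] q [ 0.447  0.805 -1.014  1.48   0.701  1.249  2.502] eff [ -0.17 -76.65 -20.74 -25.37] clr [-0.0211  0.1854]
head -89.19844961576679 units [-0.009 -0.001  0.067] q [ 0.447  0.805 -1.014  1.48   0.701  1.249  2.502] eff [ -0.172 -76.651 -20.744 -25.374   0.09    0.009  -0.002]
```

```bash
python3 -m creep '[[0,0,0.2,0,0.2],[0,0,0.2,0,0.2],[0,0,0,0,0.2],[0,0,0,0,0.2]]' >/dev/null; python3 e.py && python3 -m creep '[[0,0,0.2,0,0.2],[0,0,0.2,0,0.2],[0,0,0,0,0.2],[0,0,0,0,0.2]]' >/dev/null && python3 e.py && python3 -m creep '[[0,0,0.2,0,0.2],[0,0,0.2,0,0.2],[0,0,0,0,0.2],[0,0,0,0,0.2]]' >/dev/null && python3 e.py && python3 -m creep '[[0,0,0.2,0,0.2],[0,0,0.2,0,0.2],[0,0,0,0,0.2],[0,0,0,0,0.2]]' >/dev/null && python3 e.py && python3 -m creep '[[0,0,0.2,0,0.2],[0,0,0.2,0,0.2],[0,0,0,0,0.2],[0,0,0,0,0.2]]' >/dev/null && python3 e.py && python3 -m creep '[[0,0,0.2,0,0.2],[0,0,0.2,0,0.2],[0,0,0,0,0.2],[0,0,0,0,0.2]]' >/dev/null && python3 e.py; python3 d.py .6745 .0285 .0265
```

```text
t 52.2 pos [0.674 0.028 0.127] q [ 0.444  0.82  -1.005  1.496  0.715  1.224  2.491] eff [  0.09 -76.59 -20.62 -24.59] clr [-0.0224  0.1851]
t 52.7 pos [0.674 0.028 0.111] q [ 0.441  0.835 -0.995  1.511  0.73   1.2    2.48 ] eff [  0.08 -77.09 -20.8  -24.06] clr [-0.0235  0.1851]
t 53.2 pos [0.674 0.028 0.095] q [ 0.437  0.85  -0.985  1.525  0.745  1.176  2.469] eff [  0.08 -77.58 -20.94 -23.51] clr [-0.0243  0.1853]
t 53.7 pos [0.674 0.028 0.079] q [ 0.433  0.866 -0.974  1.538  0.761  1.152  2.458] eff [ 7.000e-02 -7.808e+01 -2.107e+01 -2.293e+01] clr [-0.0249  0.1858]
t 54.2 pos [0.674 0.028 0.063] q [ 0.428  0.882 -0.962  1.55   0.776  1.129  2.446] eff [ 7.000e-02 -7.859e+01 -2.118e+01 -2.235e+01] clr [-0.0255  0.1865]
t 54.7 pos [0.674 0.028 0.047] q [ 0.423  0.899 -0.951  1.56   0.793  1.106  2.435] eff [ 7.000e-02 -7.911e+01 -2.128e+01 -2.174e+01] clr [-0.0272  0.1874]
head -89.19635455848992 units [-0.021 -0.014  0.504] q [ 0.423  0.899 -0.951  1.56   0.793  1.106  2.435] eff [  0.071 -79.115 -21.278 -21.743   0.1     0.038  -0.006]
```

Still no contact. I'll finish the descent and release.

```bash
python3 -m creep '[[-0.02,-0.01,0.2,0,0.2],[0,0,0.2,0,0.2],[0,0,0,0,0.2]]'>/dev/null; python3 e.py && python3 -m creep '[[0,0,0.1,0,0.2],[0,0,0.03,0,0.2],[0,0,0,0,0.2]]' && python3 -m creep '[[0,0,0,0,0.55],[0,0,0,0,0.55],[0,0,0,0,0.55],[0,0,-0.5,0,0.55],[0,0,-1,0,0.55],[0,0,-1,0,0.55],[0,0,-0.8,0,0.55],[0,0,0,0,0.55]]'; python3 e.py; python3 d.py .55 -.2 .25
```

```text
t 55.1 pos [0.674 0.028 0.03 ] q [ 0.416  0.917 -0.937  1.57   0.809  1.084  2.422] eff [ -0.22 -79.98 -21.55 -21.21] clr [-0.0294  0.1886]
clock: 55.48
position: [0.6745, 0.0285, 0.026]
ee_rot: [-2.237, 2.206, -0.001]
force: [-0.9, 0.2, 4.6]
width: 0.331
gripper_force: 12.0
clock: 56.48
position: [0.6759, 0.0296, 0.1621]
ee_rot: [-2.234, 2.202, -0.005]
force: [-0.0, -0.6, -0.7]
width: 0.551
gripper_force: 0.0
t 56.5 pos [0.676 0.03  0.162] q [ 0.448  0.788 -1.025  1.46   0.687  1.274  2.512] eff [  0.58 -77.09 -20.62 -26.61] clr [-0.0198  0.1856]
head -89.189689591202 units [ 5.691  3.215 -2.223] q [ 0.448  0.788 -1.025  1.46   0.687  1.274  2.512] eff [  0.583 -77.086 -20.62  -26.607  -0.063   0.466   0.189]
```

```bash
python3 -m creep '[[0,0,-0.3,1,0.55],[0,0,-0.3,1,0.55],[0,0,-0.3,1,0.55],[0,0,-0.3,1,0.55],[0,0,-0.3,1,0.55],[0,0,-0.3,1,0.55],[0,0,0,1,0.55],[0,0,0,1,0.55],[0,0,0,0,0.55]]'>/dev/null; python3 e.py; python3 d.py .42 -.4 .26
```

```text
t 57.6 pos [0.674 0.028 0.23 ] q [ 0.402  0.685 -0.93   1.379  0.547  1.346  2.06 ] eff [-7.000e-02 -7.424e+01 -1.654e+01 -2.893e+01] clr [-0.017  0.172]
head -121.16117629924446 units [12.452 -0.107 -0.757] q [ 0.402  0.685 -0.93   1.379  0.547  1.346  2.06 ] eff [ -0.067 -74.24  -16.535 -28.929  -0.026   0.014  -0.705]
```

```bash
python3 -m creep '[[0.8,0,0,0,0.55],[1,0,0,0,0.55],[1,0,0,0,0.55],[1,0,0,0.5,0.55],[1,0,0,0.5,0.55],[1,0,0,0.5,0.55],[1,0,0,0.5,0.55],[1,0,-0.2,0.5,0.55],[1,0,-0.3,0.5,0.55],[1,0,-0.2,0.5,0.55],[0.8,0,0,0,0.55],[0,0,0,0,0.55]]'; python3 -m creep '[[0,0,0,0,0.55],[0,0,0,0,0.55]]'>/dev/null; python3 e.py
cat > m9.py <<'E'
from h import *
np.set_printoptions(precision=4,suppress=True)
vv,uu=np.mgrid[0:480,0:640]
im=get("top"); a=im["pixels"]; H=world(im,uu.ravel(),vv.ravel()); f=lambda T:(T[:,:2]*1000).astype(np.float32)
def reg(x,y,rx,ry,lo,hi): return H[(abs(H[:,0]-x)<rx)&(abs(H[:,1]-y)<ry)&(H[:,2]>lo)&(H[:,2]<hi)]
T=reg(.676,.029,.03,.03,.035,.062); print("bottle body",cv2.minEnclosingCircle(f(T))); T=reg(.676,.029,.03,.03,.066,.085); print("cap",len(T),T.mean(0) if len(T) else 0,T[:,2].max() if len(T) else 0)
T=reg(.657,-.07,.05,.04,.053,.072); print("timer",cv2.minAreaRect(f(T)),np.median(T[:,2]))
T=reg(.636,-.173,.04,.04,.0135,.03); print("dish",cv2.minEnclosingCircle(f(T)),np.median(T[:,2]))
T=reg(.583,-.278,.04,.035,.026,.045); print("block",cv2.minAreaRect(f(T)),np.median(T[:,2]))
cv2.imwrite("pics/fin.png",cv2.resize(a[140:360,190:480],None,fx=2.7,fy=2.7,interpolation=cv2.INTER_CUBIC))
E
python3 m9.py
```

```text
clock: 59.1
position: [0.4226, -0.3148, 0.2573]
ee_rot: [1.192, -2.905, 0.0]
force: [0.3, -0.6, -0.5]
width: 0.549
gripper_force: 0.0
t 59.4 pos [ 0.426 -0.311  0.258] q [ 1.263  0.421 -1.     1.709  0.374  1.219  2.526] eff [  0.56 -50.55 -11.27 -30.38] clr [0.0871 0.2428]
bottle body ((675.7969970703125, 30.08656883239746), 15.978707313537598)
cap 54 [0.6748 0.0297 0.0748] 0.08165012725338672
timer ((658.5922241210938, -69.16834259033203), (59.560997009277344, 18.43380355834961), 2.504852294921875) 0.06110940292721945
dish ((644.9244384765625, -166.03744506835938), 36.55474853515625) 0.01798937616880103
block ((586.314208984375, -275.29840087890625), (59.9885139465332, 43.02589416503906), 0.7285147309303284) 0.032477501890754046
```

View pics/fin.png

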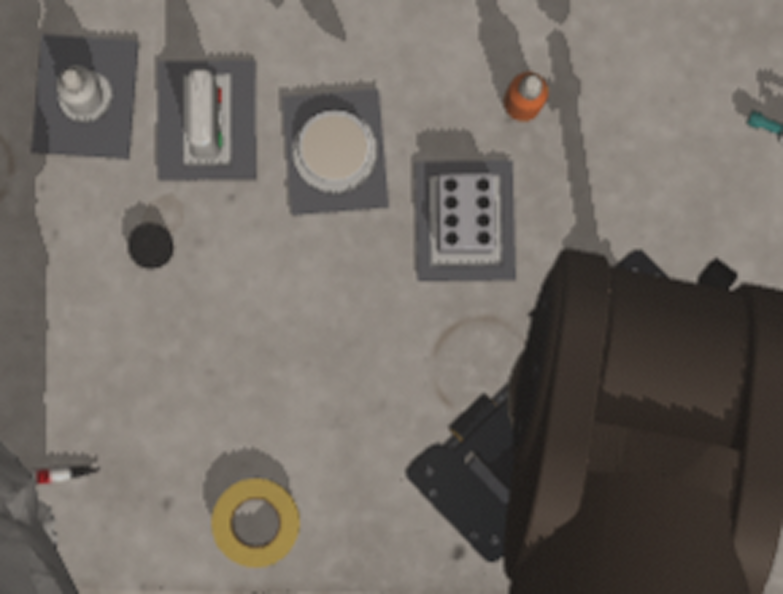

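All four parts sit in their nests in the final picture: bottle (80,92), timer (205,112), dish (335,148) and block (467,215). The top heights match at 77, 61, 18 and 32.5 mm. The clamp knob is still open at (718,272).

```bash
python3 -c "
from cell import sign_off; print(sign_off())"
```

```text
the job is handed in; nothing more can be done
None
```

The job is handed in at about 59 s: the clamp is open, and the block, timer, dish and bottle each stand flat in their matching holder with the gripper clear of everything, as the last top picture and heights showed; the verdict was not reported.

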